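# Turn core inserts heel-down for laser build-up

### The job

Pull the retaining pin out of the staple at the front of the insert case and lay it on the bench, then lift the hood off the case and stand it upright on the bench beside it. Two or three core inserts stand tip-down in the case; stand every one of them on its heel, tip up, on the steel weld plate, turning them over with the help of the spring clip: leave an insert lying in the clip, let go, and take it again from the other side. Leave the jar and the brush where they are.

Things in the scene. Friction and masses are not known exactly. Their poses are not given: they have to be found in the camera images.
- case: fixed base of the insert case, black foot 88 x 186 mm, 6 mm thick; on it a grey block 46 x 148 mm up to z = 24 mm with three square wells 14 mm wide, 16 mm deep (floor at z = 8 mm), at y = -54, 0 and +54 mm, x = 0. Origin under its centre; y runs along the row of wells, -x is the front, where the staple stands
- staple (a point): centre of the window of the steel staple on the case's front, an upright arch with legs at y = -9 and +9 mm; the window is 14 mm wide and reaches from the tongue (top at z = 34 mm) to z = 52 mm; arch top at z = 56 mm; the retaining pin passes through it along the case's x
- hood: loose aluminium hood, open-bottomed box 70 x 170 mm, 147 mm high, 0.4 kg, over the inserts on the case's foot (rim 6 mm above the bench); a steel tongue, 4 mm thick, juts 37 mm from its front (-x) wall, 24 mm above the rim, slotted round the staple. It must rise straight up 150 mm to clear the inserts. Origin at the centre of its open underside; axes as the case's while closed
- hood_handle (a point): centre of the black handle bar on the hood's roof: 16 mm wide (hood's x), 70 mm long (hood's y), 26 mm high, its centre 160 mm above the hood's origin; roof at 147 mm
- pin: loose retaining pin: steel shaft 8 mm thick on a black round knob 17 mm in diameter, 20 mm long, 0.03 kg. Origin at the knob's centre, x along the shaft from knob to tip (shaft from 8 to 50 mm). It lies level through the staple on the tongue, axis 38 mm above the bench, knob to the front; pull it towards the case's -x by 50 mm or more
- insert_a: steel core insert: square shank 12 x 12 mm, 136 mm long over all; heel 26 x 26 mm, 10 mm thick, at one end; the last 6 mm at the other end (tip) 9 x 9 mm. 0.19 kg, centre of mass 81 mm from the tip. Origin at the centre of the tip end; z from tip to heel (up while it stands tip-down in its well, down once on its heel), x and y across the flats
- insert_b: as insert_a
- insert_c: as insert_a
- insert_a_mid (a point): point on insert_a's axis 64 mm from the tip: the place that lies over clip_seat when well held by the clip
- insert_b_mid (a point): as insert_a_mid
- insert_c_mid (a point): as insert_a_mid
- clip: fixed spring clip on a post (foot 100 x 90 mm). Two jaws, 12 mm wide along x, spring together in y to a 10 mm gap (3 to 5 N each), flaring to a 20 mm mouth, top z = 139 mm; between them a rest bar 36 mm long (x), 8 mm wide, top z = 114 mm. Press a shank straight down (up to 15 N) until level on the bar, along x, either way round; lift it out. Origin under the foot's centre
- clip_seat (a point): where a shank's centre line lies when home in the clip, 120 mm above the bench, midway between the jaws. Under the rest bar is a cross piece 56 mm wide in y, 18 mm in x, top at z = 100 mm
- plate: fixed steel weld plate 120 x 200 mm, 12 mm thick, three shallow lines on top; origin under its centre, y along its length
- jar: loose jar, 56 mm in diameter, 70 mm high; leave alone
- brush: loose hand brush with a wooden handle, some 200 mm long; leave alone

How it is judged:
On the way, in this order (a step that is already met when the one before it is completed fails the run):
1. the retaining pin is out of the staple, the hood still on the case (distance between pin and staple above 0.065 m and distance between hood and case below 0.03 m), for 0.2 s.
2. the hood stands upright on the bench beside the case, let go (height (world z) of hood below 0.008 m and angle between hood's own z axis and vertical below 0.1 rad and horizontal distance between hood and case above 0.1 m and contact force between the fingers and hood below 0.2 N), for 0.3 s.
3. an insert lies in the spring clip, let go (((x of insert_a_mid in the frame of clip between -0.05 and 0.05 m and y of insert_a_mid in the frame of clip between -0.012 and 0.012 m and z of insert_a_mid in the frame of clip between 0.105 and 0.135 m and angle between the z axis of insert_a and the x axis of clip, either way round below 0.2 rad and contact force between the fingers and insert_a below 0.2 N) or (x of insert_b_mid in the frame of clip between -0.05 and 0.05 m and y of insert_b_mid in the frame of clip between -0.012 and 0.012 m and z of insert_b_mid in the frame of clip between 0.105 and 0.135 m and angle between the z axis of insert_b and the x axis of clip, either way round below 0.2 rad and contact force between the fingers and insert_b below 0.2 N) or (x of insert_c_mid in the frame of clip between -0.05 and 0.05 m and y of insert_c_mid in the frame of clip between -0.012 and 0.012 m and z of insert_c_mid in the frame of clip between 0.105 and 0.135 m and angle between the z axis of insert_c and the x axis of clip, either way round below 0.2 rad and contact force between the fingers and insert_c below 0.2 N))), for 0.3 s.
At the end, for the whole second after the job is handed in: every insert present stands on its heel, tip up (within 0.14 rad of upright), at rest on the weld plate, its axis within the plate's outline; the hood stands upright on the bench, its centre 100 mm or more from the case's; the pin lies on the bench out of the staple (angle between each of insert_a, insert_b, insert_c's own z axis and vertical above 3 rad and x of insert_a in the frame of plate between -0.06 and 0.06 m and y of insert_a in the frame of plate between -0.1 and 0.1 m and z of insert_a in the frame of plate between 0.142 and 0.153 m and linear speed of each of insert_a, insert_b, insert_c, hood below 0.02 m/s and x of insert_b in the frame of plate between -0.06 and 0.06 m and y of insert_b in the frame of plate between -0.1 and 0.1 m and z of insert_b in the frame of plate between 0.142 and 0.153 m and x of insert_c in the frame of plate between -0.06 and 0.06 m and y of insert_c in the frame of plate between -0.1 and 0.1 m and z of insert_c in the frame of plate between 0.142 and 0.153 m and height (world z) of hood below 0.008 m and angle between hood's own z axis and vertical below 0.1 rad and horizontal distance between hood and case above 0.1 m and height (world z) of pin below 0.03 m and distance between pin and staple above 0.065 m); the robot touches nothing.
It fails at once if the jar was moved 40 mm or more (distance of jar from where it was at the start of the episode above 0.04 m).
It fails at once if the brush was moved 40 mm or more (distance of brush from where it was at the start of the episode above 0.04 m).
Of insert_a, insert_b, insert_c only 2 to 3 are there at a start; the rules pass over those that are not, and their reading is None.
At some moment in a run one of insert_a, insert_b, insert_c may be knocked a few centimetres aside while the robot is not near it.
It also fails if it takes over 210 s, if anything falls off the work surface, if the arm or the gripper's body presses on something with over 40 N, if the wrist force passes 120 N, or if a joint passes its speed limit or range.

### The arm

A 6-joint arm with a two-finger parallel gripper is mounted at the origin on the work surface. World frame = base frame: x ahead of the robot, y to its left, z up, the work surface at z = 0. Lengths are in m, angles in rad, forces in N, time in s.
With the tool pointing down it reaches from about 0.375 to 0.9 m from the base axis. Payload 3.1 kg.
Tool frame: the origin (TCP) lies where the fingers leave the gripper's body, on its centre line; the fingertips stand manip.tip_reach ahead of it and the grasp point (between the pads) lies 54 mm ahead of it (manip.tip_reach is the distance from the TCP to the fingertips, in m); z points along the fingers, y is the direction in which the jaws open and shut (so a half turn about z gives the same grasp; the last joint's range is limited). The gripper opens to 85 mm and grips with 20 to 120 N. Pads are 22 mm wide; open, the fingers measure 114 mm over their backs; the gripper's body (76 mm by 85 mm) begins 54 mm behind the grasp point. The pads swing forward as they close: fully open they stand 13 mm farther back than shut.
Start: joints at [-1.524, 0.527, 1.433, -0, 1.181, -0.178], TCP at [0.139, -0.609, 0.304] pointing down, gripper open.
Joint ranges: [-3.08, 3.08], [-0.75, 2.2], [0.22, 2.44], [-1.43, 4.57], [0, 2.65], [-2.85, 2.85]. Speed limits (rad/s): [2.79, 2.79, 3.14, 3.14, 3.14, 3.14].

### API

Orientations are given as a unit quaternion [x, y, z, w].
In Python, from station import manip, cams, order gives the robot as it stands. The module is installed in compiled form; this text tells all that it offers.
- The arm moves only by the tool drive_tool, never from a script. Its arguments are lists of equal length, an entry for each row: "linear": the shift along the tool's x, y, z in mm, a list of three; "rot": the turn, a rotation vector about the tool's x, y, z in degrees, a list of three; "hand": the finger opening in mm, from 0 to 85.4. A call has 1 to 20 rows; each row shifts and turns the pose as measured when the row begins, along the tool's axes as they then stand; what a row does not reach is not made up. A row lasts 1/12 s, in which the tool goes at most 41.7 mm and 7.16 degrees, less where a joint would pass 70% of its speed; a pose out of reach is approached as far as the arm can. A call with a gripper value outside its range is refused whole. The fingers move at their own pace and stop on an object; "force" is the grip in N (left out, the last holds). Time passes only in rows, so rows that do not move let the fingers close. It gives the time, the measured TCP pose, the force and the opening at its end, in the units of the state.
- manip.sense(): the state, without advancing time (a new reading comes with each control period).
- cams.snapshot(name): name is "scene" or "side" or "wrist"; returns the picture (420x560x3 uint8, red, green, blue); there is no depth.
- cams.camera_model(name): a dict with "vfov" (degrees; the focal length in pixels is half the picture's height over the tangent of half this angle, whatever the lens; pixels are square), "cx", "cy" (the principal point, pixels), "rvec" (rotation vector, rad) and "tvec" (3), from world to camera coordinates, as OpenCV has them. Camera axes: x right, y down, z forward; pixel columns grow to the right and rows downward; lengths in m; the calibration is good to about 2 mm. A picture is of the moment at which its call begins: read the wrist's pose just before it. camera_model takes no time and is no camera call; for the wrist camera it gives the pose at the moment of the call.
- order.sign_off(): hands the job in, once; it reports no verdict.
Trained networks look in the newest picture that a camera, given by its name, has taken for a name from the list of things; names that differ only in an ending like _2 or _b are one class to them, and where a whole thing is asked for, a point or a joint stands for the part that bears it (a point fixed in the world has none). Each returns a list of dicts, best first, with "score" (0 to 1); they miss things now and then, are a little off and sometimes report something else, mostly with a low value. They report only what shows in the picture. A call takes as long as a camera call.
- cams.regions_of(label, camera): "pixels" (420x560 bool, what is visible of it) and "rect" ([left, top, right, bottom] in pixels, round what is visible of it).
- cams.spot_point(label, camera): "at" ([column, row] in pixels: a listed point, or the origin of a listed thing).
The state is a dict: "t": time; "q": joint angles; "qd": joint speeds; "tau": joint torques, N m; "tcp_pos": TCP position; "tool_rot": TCP orientation; "force": force on the tool from outside, world axes, zero at the start; "ft_torque": the same for the moment, N m; "finger_gap": opening from 0.0 (shut) to 1.0 (fully open).
Only numpy, scipy, OpenCV 4.12 (cv2) and the standard library are available. Lean on these libraries where they do the work, as an engineer would, in place of code of your own. Each camera call takes 0.05 s, during which the arm holds its last target. There are 200 camera calls.

## Working session

There is one attempt and no reset: what is moved stays moved. The work goes in short steps, Python scripts to look and compute and a tool call to move; the robot and the scene stay as the last step left them, time stands still between calls to the robot, and variables do not carry over. Pictures are saved under pics/ and viewed, about 12 in all and at most 16, crops included, and the job is handed in when it is done.

Besides the shell and the picture viewer there is one more tool, called by a JSON object that holds its "fn" and its "kwargs". drive_tool: Moves the arm, as the interface text tells. Its arguments: {"type":"object","properties":{"linear":{"type":"array","items":{"type":"array","items":{"type":"number"}}},"rot":{"type":"array","items":{"type":"array","items":{"type":"number"}}},"hand":{"type":"array","items":{"type":"number"}},"force":{"type":"number"}},"required":["linear","rot","hand"]}

```bash
mkdir -p pics; cat > h.py <<'E'
import numpy as np, cv2
from station import manip, cams, order
from scipy.spatial.transform import Rotation as R
def cam(n):
    m=cams.camera_model(n); f=210/np.tan(np.radians(m['vfov'])/2)
    K=np.array([[f,0,m['cx']],[0,f,m['cy']],[0,0,1.]]); return K,np.array(m['rvec'],float),np.array(m['tvec'],float)
def proj(n,P):
    K,r,t=cam(n); return cv2.projectPoints(np.atleast_2d(np.array(P,float)),r,t,K,None)[0][:,0]
def ray(n,uv,z):
    K,r,t=cam(n); M=cv2.Rodrigues(r)[0]; c=-M.T@t
    d=M.T@np.linalg.inv(K)@np.array([uv[0],uv[1],1.]); return c+d*(z-c[2])/d[2]
def save(n,name,img=None,scale=1):
    im=cams.snapshot(n) if img is None else img
    cv2.imwrite('pics/'+name+'.png',im[:,:,::-1]); return im
def st():
    s=manip.sense(); Rm=R.from_quat(s['tool_rot']).as_matrix()
    print('t',round(s['t'],2),'tcp',np.round(s['tcp_pos'],4),'q',np.round(s['q'],3),'F',np.round(s['force'],1),'gap',round(s['finger_gap'],3)); print(np.round(Rm,3)); return s,Rm
E
python3 - <<'E'
from h import *
st(); print(manip.tip_reach)
a=save('scene','s0'); b=save('side','d0')
cv2.imwrite('pics/both.png',cv2.resize(np.hstack([a,b])[:,:,::-1],(800,300)))
zs={'staple':.043,'hood_handle':.166,'pin':.038,'clip_seat':.12,'clip':0,'plate':0,'case':0,'jar':0.0,'brush':0.01,'hood':.006}
for n in ('scene','side'):
    for l,z in zs.items():
        r=cams.spot_point(l,n)
        for k in r[:2]: print(n,l,np.round(k['at'],1),round(k['score'],2),np.round(ray(n,k['at'],z),3))
    K,r,t=cam(n);M=cv2.Rodrigues(r)[0];print(n,'campos',-M.T@t, 'f',K[0,0])
print(manip.sense()['t'])
E
```

```text
t 0.0 tcp [ 0.1393 -0.6087  0.3029] q [-1.525  0.528  1.434 -0.     1.181 -0.179] F [ 0.   0.1 -0.5] gap 1.0
[[ 0.975  0.223 -0.   ]
 [ 0.223 -0.975  0.002]
 [ 0.    -0.002 -1.   ]]
0.0726
scene staple [190.4 230.7] 0.43 [ 0.505 -0.189  0.043]
scene hood_handle [190.3 234.2] 0.71 [ 0.587 -0.21   0.166]
scene pin [334.2 185. ] 0.62 [0.586 0.188 0.038]
scene clip_seat [257.4 170.5] 0.93 [0.49  0.015 0.12 ]
scene clip_seat [331.8 183.4] 0.54 [0.621 0.143 0.12 ]
scene clip [197.1 265. ] 0.62 [ 0.573 -0.215  0.   ]
scene clip [253.1 197.7] 0.58 [0.48  0.002 0.   ]
scene plate [333.6 184.9] 0.6 [0.565 0.207 0.   ]
scene case [201.1 267. ] 0.7 [ 0.583 -0.209  0.   ]
scene jar [318.  261.4] 0.75 [0.728 0.035 0.   ]
scene brush [290.6 293.1] 0.94 [ 0.762 -0.069  0.01 ]
scene hood [202.2 266. ] 0.78 [ 0.586 -0.207  0.006]
scene campos [ 1.08691363 -0.32073841  1.00488287] f 456.62605073479045
side staple [302.9 327.5] 0.63 [ 0.528 -0.186  0.043]
side hood_handle [343.4 274.9] 0.74 [ 0.588 -0.2    0.166]
side pin [286. 333.] 0.75 [ 0.5   -0.177  0.038]
side clip_seat [226.4 231.9] 0.77 [0.492 0.011 0.12 ]
side clip [228.4 270.1] 0.97 [0.491 0.017 0.   ]
side plate [215.7 200.6] 0.61 [0.558 0.203 0.   ]
side plate [344.4 278. ] 0.6 [ 0.674 -0.12   0.   ]
side jar [318.1 215.1] 0.83 [ 0.728  0.044 -0.   ]
side brush [355.7 239.1] 0.77 [ 0.749 -0.06   0.01 ]
side hood [333.1 327.2] 0.94 [ 0.588 -0.197  0.006]
side hood [302.3 327.7] 0.41 [ 0.541 -0.169  0.006]
side campos [ 0.26574126 -0.51528905  0.77182754] f 479.93982323249116
1.1
```

View pics/s0.png

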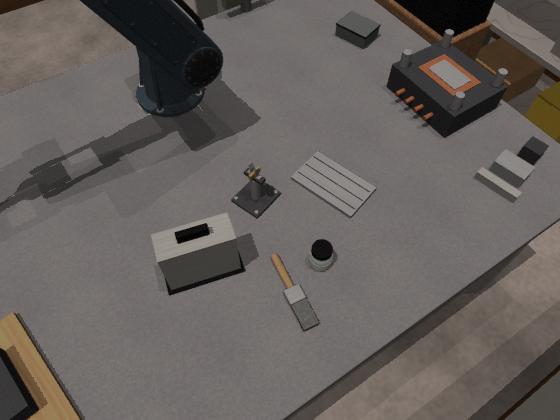

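View pics/d0.png

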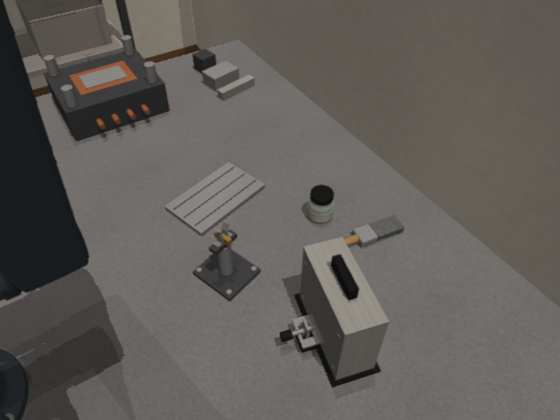

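The pin knob is at (286,333) and the clip at (227,250) in the side view. In the scene view the hood roof is around (195,235) and the plate at (333,184). Next I fit the yaws.

```bash
cat > fit.py <<'E'
from h import *
from scipy.optimize import minimize
def hull(n,P):
    m=np.zeros((420,560),np.uint8); cv2.fillConvexPoly(m,cv2.convexHull(proj(n,P).astype(np.float32)).astype(np.int32),1); return m
def box(p,hx,hy,z0,z1):
    c,s=np.cos(p[2]),np.sin(p[2])
    return np.array([[p[0]+c*a-s*b,p[1]+s*a+c*b,z] for a in(-hx,hx) for b in(-hy,hy) for z in(z0,z1)])
def fit(label,dims,p0,cs=('scene','side'),near=None):
    M={}
    for n in cs:
        r=cams.regions_of(label,n)
        if r: M[n]=r[0]['pixels'].astype(np.uint8)
    def c(p,yaws=None):
        e=0
        for n,m in M.items():
            h=hull(n,box(p,*dims)); e+=1-(h&m).sum()/max(1,(h|m).sum())
        return e/len(M)
    best=min((minimize(c,[p0[0],p0[1],y],method='Nelder-Mead',options=dict(initial_simplex=np.array([[p0[0],p0[1],y],[p0[0]+.01,p0[1],y],[p0[0],p0[1]+.01,y],[p0[0],p0[1],y+.15]]))) for y in p0[2]),key=lambda r:r.fun)
    print(label,np.round(best.x,4),'deg',round(np.degrees(best.x[2]),1),'cost',round(best.fun,3)); return best.x
E
python3 - <<'E'
from fit import *
a=cams.snapshot('scene');b=cams.snapshot('side')
fit('hood',(.035,.085,.006,.153),(.588,-.203,[-.25,0]))
fit('hood_handle',(.008,.035,.153,.179),(.588,-.203,[-.25,0]))
fit('plate',(.06,.1,0,.012),(.562,.203,[-.3,0,.3]))
fit('case',(.044,.093,0,.006),(.588,-.203,[-.25]))
for l in('insert_a','pin'):
  for n in('scene','side'): print(l,n,[(round(k['score'],2),np.round(k['rect'])) for k in cams.regions_of(l,n)[:3]])
c1=cv2.resize(a[150:220,225:325],(800,560),interpolation=2)
c2=cv2.resize(b[215:300,180:280],(800,680),interpolation=2)
cv2.imwrite('pics/clip.png',np.hstack([cv2.resize(c1,(400,280)),cv2.resize(c2,(400,340))[:280]])[:,:,::-1])
E
```

```text
hood [ 0.5867 -0.204  -0.2397] deg -13.7 cost 0.047
hood_handle [ 0.5814 -0.2336  0.1171] deg 6.7 cost 0.89
plate [0.563  0.208  1.8577] deg 106.4 cost 0.049
case [ 0.586  -0.2049 -0.2366] deg -13.6 cost 0.859
insert_a scene []
insert_a side []
pin scene []
pin side [(0.72, array([280., 324., 314., 342.])), (0.37, array([192., 218., 259., 300.]))]
```

View pics/clip.png

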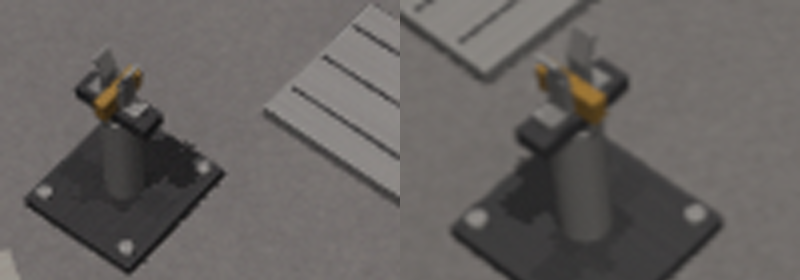

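The clip's yellow rest bar runs from about (250,178) to (259,168) in the scene view. The foot corners are at about (231,200), (257,217) and (281,193).

```bash
python3 - <<'E'
from fit import *
for z in (.006,): 
  P=[ray('scene',p,z)[:2] for p in((231.3,200.3),(257.6,217),(281,193))]
  print(np.round(P,4)); d1=P[1]-P[0]; d2=P[2]-P[1]; print(np.linalg.norm(d1),np.degrees(np.arctan2(*d1[::-1])),np.linalg.norm(d2),np.degrees(np.arctan2(*d2[::-1])),(P[0]+P[2])/2)
A,B=ray('scene',(250,178),.114),ray('scene',(259.3,168),.114);print(A,B,np.degrees(np.arctan2(*(B-A)[1::-1])))
A,B=ray('side',(180+135/4,215+67/4),.114),ray('side',(180+207/4,215+112/4),.114);print(A,B,np.degrees(np.arctan2(*(B-A)[1::-1])))
# fit clip mask: foot + post + crosspiece
from scipy.optimize import minimize
M={n:cams.regions_of('clip',n)[0]['pixels'].astype(np.uint8) for n in ('side',)}
r=cams.regions_of('clip','scene'); M['scene']=[k for k in r if k['pixels'][190:210,240:270].any()][0]['pixels'].astype(np.uint8)
def c(p):
    e=0
    for n,m in M.items():
        h=hull(n,box(p,.05,.045,0,.007))|hull(n,box(p,.011,.011,0,.1))|hull(n,box(p,.009,.028,.09,.1))|hull(n,box(p,.018,.004,.1,.114))
        e+=1-(h&m).sum()/(h|m).sum()
    return e
for y in np.radians([-80,-40,-60,10,30]):
    b=minimize(c,[.491,.013,y],method='Nelder-Mead',options=dict(initial_simplex=np.array([[.491,.013,y],[.5,.013,y],[.491,.02,y],[.491,.013,y+.15]])))
    print(b.x,np.degrees(b.x[2]),b.fun)
E
```

```text
[[ 0.4594 -0.0518]
 [ 0.5414 -0.0215]
 [ 0.512   0.0704]]
0.08737554074268948 20.24120023956209 0.09654835589268922 107.73260750270278 [0.48572205 0.00932308]
[ 0.49590704 -0.01007726  0.114     ] [0.48239159 0.0250851  0.114     ] 111.02539834047494
[0.47526307 0.0278193  0.114     ] [ 0.49034394 -0.01270183  0.114     ] -69.5860892495546
[ 0.48486008  0.01040502 -1.24759738] -71.48206412321464 0.18058521873263556
[ 0.48469685  0.01213927 -1.22685418] -70.29356656613632 0.17343538471842357
[ 0.48427396  0.01193333 -1.26159256] -72.28392905351066 0.17781874297021716
[0.4836942  0.011232   0.33256569] 19.05461031027148 0.4044163354780004Traceback (most recent call last):
  File "<stdin>", line 18, in <module>
    res = _minimize_neldermead(fun, x0, args, callback, bounds=bounds,
                               **options)
    fxr = func(xr)
    fx = function(np.copy(x), *(wrapper_args + args))
  File "<stdin>", line 14, in c
  File "fit.py", line 4, in hull
    m=np.zeros((420,560),np.uint8); cv2.fillConvexPoly(m,cv2.convexHull(proj(n,P).astype(np.float32)).astype(np.int32),1); return m
                                                                        ~~~~^^^^^
  File "h.py", line 8, in proj
    K,r,t=cam(n); return cv2.projectPoints(np.atleast_2d(np.array(P,float)),r,t,K,None)[0][:,0]
          ~~~^^^
  File "h.py", line 5, in cam
    m=cams.camera_model(n); f=210/np.tan(np.radians(m['vfov'])/2)
ValueError: time passes only in moves, steps and waits
```

{"fn": "drive_tool", "kwargs": {"linear": [[0, 0, 0], [0, 0, 0], [0, 0, 0], [0, 0, 0], [15.6, -31.4, 3], [15.6, -31.4, 3], [15.6, -31.4, 3], [15.6, -31.4, 3], [15.6, -31.4, 3], [15.6, -31.4, 3], [15.6, -31.4, 3], [15.6, -31.4, 3], [15.6, -31.4, 3], [15.6, -31.4, 3], [15.6, -31.4, 3], [15.6, -31.4, 3], [15.6, -31.4, 3], [15.6, -31.4, 3], [15.6, -31.4, 3], [15.6, -31.4, 3]], "rot": [[0, 0, 6.65], [0, 0, 6.65], [0, 0, 6.65], [0, 0, 6.65], [0, 0, 0], [0, 0, 0], [0, 0, 0], [0, 0, 0], [0, 0, 0], [0, 0, 0], [0, 0, 0], [0, 0, 0], [0, 0, 0], [0, 0, 0], [0, 0, 0], [0, 0, 0], [0, 0, 0], [0, 0, 0], [0, 0, 0], [0, 0, 0]], "hand": [60, 60, 60, 60, 60, 60, 60, 60, 60, 60, 60, 60, 60, 60, 60, 60, 60, 60, 60, 60]}}

```text
t: 3.57
tcp_pos: [0.5249, -0.1831, 0.2525]
tool_rot: [0.99, -0.139, 0.003, 0.008]
force: [-0.3, -1.1, 0.7]
finger_gap: 0.705
```

```bash
python3 - <<'E'
from h import *
s,Rm=st()
w=save('wrist','w1')
K,r,t=cam('wrist');M=cv2.Rodrigues(r)[0];c=-M.T@t
print('cam in tool',Rm.T@(c-np.array(s['tcp_pos'])),'axes',np.round(Rm.T@M.T,2).tolist(),K[0,0])
for l,z in {'staple':.043,'hood_handle':.166,'pin':.038,'clip_seat':.12,'hood':.006}.items():
    for k in cams.spot_point(l,'wrist')[:2]: print(l,np.round(k['at'],1),round(k['score'],2),np.round(ray('wrist',k['at'],z),4))
for l in('pin',):
    for k in cams.regions_of(l,'wrist')[:2]: print(k['rect'],k['score'],k['pixels'].sum())
E
```

```text
t 3.57 tcp [ 0.5249 -0.1831  0.2525] q [-0.531  0.5    1.665 -0.015  0.965  1.327] F [-0.3 -1.1  0.7] gap 0.705
[[ 0.961 -0.276  0.004]
 [-0.276 -0.961 -0.017]
 [ 0.009  0.015 -1.   ]]
cam in tool [ 0.07445959 -0.00552425 -0.0707557 ] axes [[0.0, -0.96, -0.28], [1.0, 0.0, -0.0], [0.0, -0.28, 0.96]] 295.41732899913336
hood_handle [283.2 140.5] 0.93 [ 0.5869 -0.203   0.166 ]
hood_handle [ 61.6 337.3] 0.29 [ 0.5095 -0.0377  0.166 ]
pin [281.  225.7] 0.7 [ 0.4988 -0.1811  0.038 ]
clip_seat [ 59.6 337.7] 0.74 [0.4839 0.0097 0.12  ]
hood [278.9 132.3] 0.67 [ 0.5863 -0.2063  0.006 ]
[272.0, 199.4, 290.6, 239.5] 0.85 419
[23.0, 219.9, 187.2, 350.8] 0.62 7880
```

View pics/w1.png

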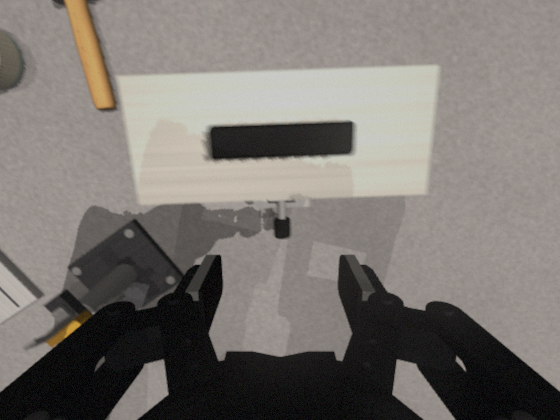

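The wrist view shows the hood handle at (283,140) and the pin knob at (281,226). The camera sits on the hood side, so I flip the tool to keep it clear.

{"fn": "drive_tool", "kwargs": {"linear": [[0, 0, 0], [0, 0, 0], [0, 0, 0], [0, 0, 0], [0, 0, 0], [0, 0, 0], [0, 0, 0], [0, 0, 0], [0, 0, 0], [0, 0, 0], [0, 0, 0], [0, 0, 0], [0, 0, 0], [0, 0, 0], [0, 0, 0], [0, 0, 0], [0, 0, 0], [0, 0, 0], [0, 0, 0], [0, 0, 0]], "rot": [[0, 0, -7.1], [0, 0, -7.1], [0, 0, -7.1], [0, 0, -7.1], [0, 0, -7.1], [0, 0, -7.1], [0, 0, -7.1], [0, 0, -7.1], [0, 0, -7.1], [0, 0, -7.1], [0, 0, -7.1], [0, 0, -7.1], [0, 0, -7.1], [0, 0, -7.1], [0, 0, -7.1], [0, 0, -7.1], [0, 0, -7.1], [0, 0, -7.1], [0, 0, -7.1], [0, 0, -7.1]], "hand": [40, 40, 40, 40, 40, 40, 40, 40, 40, 40, 40, 40, 40, 40, 40, 40, 40, 40, 40, 40]}}

```text
t: 5.58
tcp_pos: [0.504, -0.2166, 0.2574]
tool_rot: [0.445, 0.896, -0.009, 0.006]
force: [0.2, 1.0, -0.3]
finger_gap: 0.47
```

{"fn": "drive_tool", "kwargs": {"linear": [[0, 0, 0], [0, 0, 0], [0, 0, 0], [0, 0, 0], [0, 0, 0], [0, 0, 0]], "rot": [[0, 0, -7.1], [0, 0, -7.1], [0, 0, -7.1], [0, 0, -7.1], [0, 0, -7.1], [0, 0, -3]], "hand": [40, 40, 40, 40, 40, 40]}}

```text
t: 6.08
tcp_pos: [0.4977, -0.226, 0.2588]
tool_rot: [0.121, 0.993, -0.011, 0.002]
force: [-0.4, 0.5, -0.2]
finger_gap: 0.467
```

```bash
cat >> h.py <<'E'
def plan(pos,Rt,grasp=True):
    """pos = grasp point target, Rt columns = tool axes"""
    s,Rm=st(); p=np.array(pos,float)-(np.array(Rt)[:,2]*.054 if grasp else 0)
    d=p-np.array(s['tcp_pos']); rv=R.from_matrix(Rm.T@Rt).as_rotvec(degrees=True)
    print('tcp target',np.round(p,4),'| lin(tool now)',np.round(1e3*Rm.T@d,1),'| lin(tool target)',np.round(1e3*np.array(Rt).T@d,1),'| rot',np.round(rv,1))
def down(yaw_y):  # tool down, tool y at world yaw (deg)
    a=np.radians(yaw_y); y=np.array([np.cos(a),np.sin(a),0]); z=np.array([0,0,-1.]); return np.c_[np.cross(y,z),y,z]
E
python3 - <<'E'
from h import *
plan((.496,-.1803,.043),down(76))
E
```

```text
t 6.08 tcp [ 0.4977 -0.226   0.2588] q [-0.624  0.479  1.683 -0.02   0.965 -1.941] F [-0.4  0.5 -0.2] gap 0.467
[[-0.971  0.24   0.002]
 [ 0.239  0.971 -0.022]
 [-0.007 -0.021 -1.   ]]
tcp target [ 0.496  -0.1803  0.097 ] | lin(tool now) [ 13.8  47.3 160.8] | lin(tool target) [ 12.7  43.9 161.8] | rot [-1.2  0.4  0.1]
```

{"fn": "drive_tool", "kwargs": {"linear": [[7, 24, 10], [7, 24, 10], [0, 0, 20], [0, 0, 20], [0, 0, 20], [0, 0, 0]], "rot": [[-1.2, 0.4, 0], [0, 0, 0], [0, 0, 0], [0, 0, 0], [0, 0, 0], [0, 0, 0]], "hand": [40, 40, 40, 40, 40, 40]}}

```text
t: 6.58
tcp_pos: [0.4926, -0.1852, 0.1796]
tool_rot: [0.129, 0.992, -0.002, 0.004]
force: [-0.1, 0.6, -0.2]
finger_gap: 0.466
```

```bash
python3 - <<'E'
from h import *
plan((.496,-.1803,.043),down(76))
E
```

```text
t 6.58 tcp [ 0.4926 -0.1852  0.1796] q [-5.720e-01  5.820e-01  1.794e+00 -1.000e-03  7.550e-01 -1.884e+00] F [-0.1  0.6 -0.2] gap 0.466
[[-0.967  0.255  0.008]
 [ 0.255  0.967 -0.006]
 [-0.009 -0.003 -1.   ]]
tcp target [ 0.496  -0.1803  0.097 ] | lin(tool now) [-1.3  5.9 82.6] | lin(tool target) [-2.1  5.6 82.6] | rot [-0.2  0.5 -0.8]
```

{"fn": "drive_tool", "kwargs": {"linear": [[-1.5, 6, 20], [0, 0, 20], [0, 0, 20], [0, 0, 15], [0, 0, 8], [0, 0, 0], [0, 0, 0], [0, 0, 0], [0, 0, 0]], "rot": [[0, 0.5, -0.8], [0, 0, 0], [0, 0, 0], [0, 0, 0], [0, 0, 0], [0, 0, 0], [0, 0, 0], [0, 0, 0], [0, 0, 0]], "hand": [40, 40, 40, 40, 40, 40, 0, 0, 0], "force": 40}}

```text
t: 7.33
tcp_pos: [0.4964, -0.1913, 0.1013]
tool_rot: [0.129, 0.992, -0.005, 0.005]
force: [-0.0, 0.4, 0.0]
finger_gap: 0.205
```

{"fn": "drive_tool", "kwargs": {"linear": [[0, 0, 0], [0, 0, 0], [0, 0, 0]], "rot": [[0, 0, 0], [0, 0, 0], [0, 0, 0]], "hand": [0, 0, 0]}}

```text
t: 7.58
tcp_pos: [0.4973, -0.192, 0.1037]
tool_rot: [0.129, 0.992, -0.006, 0.007]
force: [-0.5, -0.0, 0.1]
finger_gap: 0.202
```

```bash
python3 - <<'E'
from h import *
plan((.496,-.1803,.043),down(76))
save('side','p1',cams.snapshot('side')[280:400,220:400])
E
```

```text
t 7.58 tcp [ 0.4973 -0.192   0.1037] q [-0.577  0.723  1.814 -0.007  0.587 -1.882] F [-0.5 -0.   0.1] gap 0.202
[[-0.966  0.256  0.012]
 [ 0.256  0.967 -0.013]
 [-0.015 -0.009 -1.   ]]
tcp target [ 0.496  -0.1803  0.097 ] | lin(tool now) [ 4.4 11.1  6.6] | lin(tool target) [ 4.1 11.1  6.7] | rot [-0.5  0.9 -0.9]
```

```bash
python3 - <<'E'
from h import *
im=cams.snapshot('side'); save('side','p2',cv2.resize(im[250:400,200:400],(800,600),interpolation=2))
s,Rm=st(); g=np.array(s['tcp_pos'])+.054*Rm[:,2]; print(g,proj('side',g),[k for k in cams.spot_point('pin','side')[:1]])
E
```

```text
t 7.68 tcp [ 0.4973 -0.1919  0.1036] q [-0.576  0.724  1.814 -0.007  0.586 -1.882] F [-0.3  1.1  0. ] gap 0.201
[[-0.966  0.256  0.012]
 [ 0.256  0.967 -0.013]
 [-0.015 -0.009 -1.   ]]
[ 0.49794324 -0.19262315  0.0495814 ] [[290.13233639 337.33578532]] [{'at': [226.1, 230.2], 'score': 0.25}]
```

View pics/p2.png

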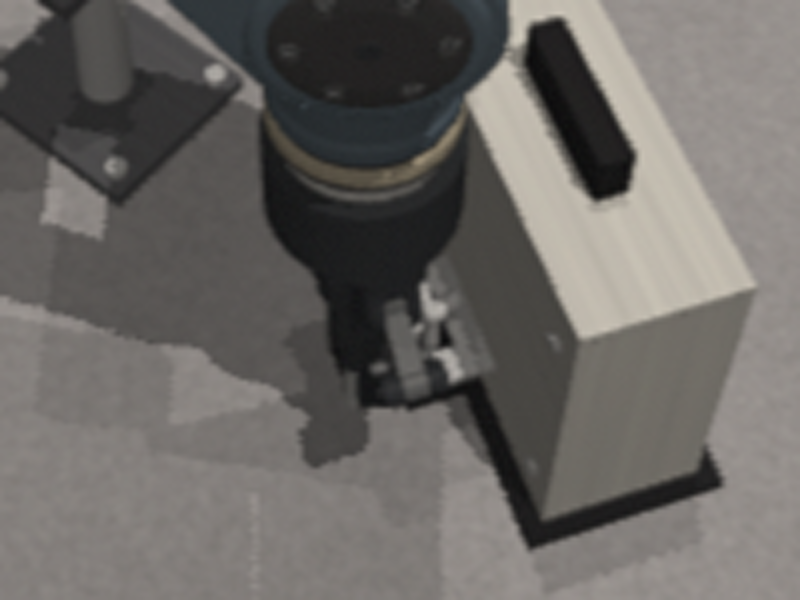

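The gap of 17 mm shows the knob is between the fingers. The gripper hides the pin itself around crop (430,370). I pull along tool +x.

{"fn": "drive_tool", "kwargs": {"linear": [[5, 0, 0], [8, 0, 0], [8, 0, 0], [8, 0, 0], [8, 0, 0], [8, 0, 0], [8, 0, 0], [8, 0, 0], [8, 0, 0], [8, 0, 0], [8, 0, 0], [8, 0, 0], [0, 0, 0], [0, 0, 0]], "rot": [[0, 0, 0], [0, 0, 0], [0, 0, 0], [0, 0, 0], [0, 0, 0], [0, 0, 0], [0, 0, 0], [0, 0, 0], [0, 0, 0], [0, 0, 0], [0, 0, 0], [0, 0, 0], [0, 0, 0], [0, 0, 0]], "hand": [0, 0, 0, 0, 0, 0, 0, 0, 0, 0, 0, 0, 0, 0]}}

```text
t: 8.9
tcp_pos: [0.3954, -0.1639, 0.102]
tool_rot: [0.129, 0.992, -0.004, 0.005]
force: [1.2, 0.0, -1.2]
finger_gap: 0.206
```

```bash
python3 - <<'E'
from h import *
st()
im=cams.snapshot('side'); save('side','p3',cv2.resize(im[250:400,200:400],(800,600),interpolation=2))
for k in cams.spot_point('pin','side')[:2]: print(k)
for k in cams.spot_point('hood','side')[:2]: print(k)
E
```

```text
t 8.9 tcp [ 0.3954 -0.1639  0.102 ] q [-0.654  0.679  2.077 -0.007  0.373 -1.959] F [ 1.2  0.  -1.2] gap 0.206
[[-0.967  0.256  0.009]
 [ 0.256  0.967 -0.01 ]
 [-0.011 -0.007 -1.   ]]
{'at': [228.9, 355.3], 'score': 0.68}
{'at': [334.3, 326.7], 'score': 0.35}
{'at': [333.8, 329.3], 'score': 0.59}
```

View pics/p3.png

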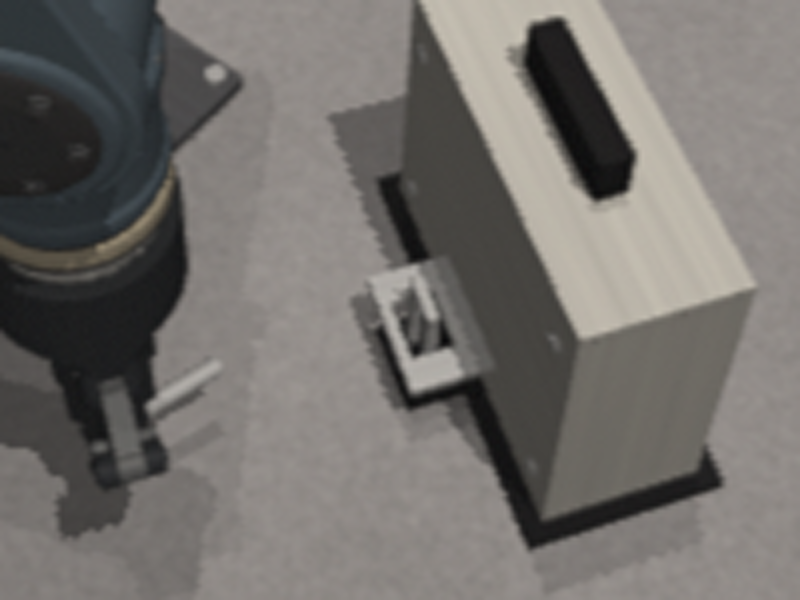

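The pin is out and hanging in the gripper at about crop (180,390), and the hood is undisturbed. I lay it down here.

{"fn": "drive_tool", "kwargs": {"linear": [[0, 0, 8], [0, 0, 8], [0, 0, 6], [0, 0, 2], [0, 0, 0], [0, 0, 0], [0, 0, 0], [0, 0, -20], [0, 0, -35], [0, 0, -35], [0, 0, -35], [0, 0, -35], [0, 0, -30]], "rot": [[0, 0, 0], [0, 0, 0], [0, 0, 0], [0, 0, 0], [0, 0, 0], [0, 0, 0], [0, 0, 0], [0, 0, 0], [0, 0, 0], [0, 0, 0], [0, 0, 0], [0, 0, 0], [0, 0, 0]], "hand": [0, 0, 0, 0, 40, 40, 40, 50, 50, 50, 50, 50, 50]}}

```text
t: 10.13
tcp_pos: [0.3938, -0.1617, 0.2662]
tool_rot: [0.129, 0.992, -0.001, -0.001]
force: [0.3, 0.8, 0.9]
finger_gap: 0.59
```

```bash
python3 - <<'E'
from h import *
plan((.5869,-.203,.175),down(166))
cams.snapshot('side')
for k in cams.spot_point('pin','side')[:2]: print(k, ray('side',k['at'],.009))
E
```

```text
t 10.13 tcp [ 0.3938 -0.1617  0.2662] q [-0.652  0.325  1.952 -0.003  0.866 -1.962] F [0.3 0.8 0.9] gap 0.59
[[-0.967  0.256 -0.003]
 [ 0.256  0.967 -0.001]
 [ 0.003 -0.002 -1.   ]]
tcp target [ 0.5869 -0.203   0.229 ] | lin(tool now) [-197.3    9.6   36.6] | lin(tool target) [  -6.7 -197.3   37.2] | rot [  0.1  -0.2 -90.8]
{'at': [230.0, 364.0], 'score': 0.71} [ 0.39864022 -0.16214544  0.009     ]
```

{"fn": "drive_tool", "kwargs": {"linear": [[0, 0, 0], [0, 0, 0], [0, 0, 0], [0, 0, 0], [0, 0, 0], [0, 0, 0], [0, 0, 0], [0, 0, 0], [0, 0, 0], [0, 0, 0], [0, 0, 0], [0, 0, 0], [0, 0, 0], [6, 35, 0], [6, 35, 0], [6, 35, 0], [6, 35, 0], [0, 25, 0], [0, 15, 0], [0, 0, 0]], "rot": [[0, 0, 6.8], [0, 0, 6.8], [0, 0, 6.8], [0, 0, 6.8], [0, 0, 6.8], [0, 0, 6.8], [0, 0, 6.8], [0, 0, 6.8], [0, 0, 6.8], [0, 0, 6.8], [0, 0, 6.8], [0, 0, 6.8], [0, 0, 6.8], [0, 0, 0], [0, 0, 0], [0, 0, 0], [0, 0, 0], [0, 0, 0], [0, 0, 0], [0, 0, 0]], "hand": [50, 50, 50, 50, 50, 50, 50, 50, 50, 50, 50, 50, 50, 50, 50, 50, 50, 50, 50, 50]}}

```text
t: 11.9
tcp_pos: [0.568, -0.1863, 0.2498]
tool_rot: [0.809, 0.588, -0.005, -0.01]
force: [-0.0, -0.3, 0.6]
finger_gap: 0.584
```

```bash
python3 - <<'E'
from h import *
plan((.5869,-.203,.172),down(-14))
E
```

```text
t 11.9 tcp [ 0.568  -0.1863  0.2498] q [-5.030e-01  5.630e-01  1.543e+00 -1.000e-03  1.060e+00 -1.900e-01] F [-0.  -0.3  0.6] gap 0.584
[[ 0.308  0.951 -0.021]
 [ 0.952 -0.307  0.011]
 [ 0.004 -0.023 -1.   ]]
tcp target [ 0.5869 -0.203   0.226 ] | lin(tool now) [-10.2  23.7  23.2] | lin(tool target) [-11.7  22.4  23.8] | rot [-1.3 -0.3 -3.9]
```

{"fn": "drive_tool", "kwargs": {"linear": [[0, 0, -20], [-5, 11, 0], [-5, 11, 0], [0, 0, 0]], "rot": [[-1.3, 0, -4], [0, 0, 0], [0, 0, 0], [0, 0, 0]], "hand": [50, 50, 50, 50]}}

```text
t: 12.23
tcp_pos: [0.5833, -0.1992, 0.2643]
tool_rot: [0.786, 0.618, -0.001, -0.007]
force: [-0.3, 0.1, 0.1]
finger_gap: 0.585
```

```bash
python3 - <<'E'
from h import *
plan((.5869,-.203,.172),down(-14))
E
```

```text
t 12.23 tcp [ 0.5833 -0.1992  0.2643] q [-0.512  0.565  1.487  0.005  1.104 -0.276] F [-0.3  0.1  0.1] gap 0.585
[[ 0.236  0.972 -0.01 ]
 [ 0.972 -0.236  0.011]
 [ 0.008 -0.013 -1.   ]]
tcp target [ 0.5869 -0.203   0.226 ] | lin(tool now) [-3.1  4.8 38.2] | lin(tool target) [-2.8  4.4 38.3] | rot [-0.7 -0.4  0.4]
```

{"fn": "drive_tool", "kwargs": {"linear": [[-2, 4, 16], [0, 0, 14], [0, 0, 3], [0, 0, 0], [0, 0, 0], [0, 0, 0], [0, 0, 0], [0, 0, 0]], "rot": [[-0.7, -0.4, 0.4], [0, 0, 0], [0, 0, 0], [0, 0, 0], [0, 0, 0], [0, 0, 0], [0, 0, 0], [0, 0, 0]], "hand": [50, 50, 50, 0, 0, 0, 0, 0], "force": 80}}

```text
t: 12.9
tcp_pos: [0.5796, -0.1986, 0.228]
tool_rot: [0.789, 0.615, -0.002, -0.005]
force: [0.8, -0.3, -4.3]
finger_gap: 0.168
```

```bash
python3 - <<'E'
from h import *
plan((.5869,-.203,.172),down(-14))
E
```

```text
t 12.9 tcp [ 0.5796 -0.1986  0.228 ] q [-5.130e-01  6.050e-01  1.529e+00  1.000e-03  1.018e+00 -2.660e-01] F [ 0.8 -0.3 -4.3] gap 0.168
[[ 0.244  0.97  -0.009]
 [ 0.97  -0.244  0.006]
 [ 0.004 -0.01  -1.   ]]
tcp target [ 0.5869 -0.203   0.226 ] | lin(tool now) [-2.4  8.2  1.9] | lin(tool target) [-2.5  8.2  2. ] | rot [-0.6 -0.2 -0.1]
```

{"fn": "drive_tool", "kwargs": {"linear": [[0, 0, -5], [0, 0, -10], [0, 0, -12], [0, 0, -12], [0, 0, -12]], "rot": [[0, 0, 0], [0, 0, 0], [0, 0, 0], [0, 0, 0], [0, 0, 0]], "hand": [0, 0, 0, 0, 0]}}

```text
t: 13.32
tcp_pos: [0.5787, -0.198, 0.2794]
tool_rot: [0.789, 0.615, -0.003, -0.008]
force: [0.1, 0.0, -5.1]
finger_gap: 0.169
```

```bash
python3 - <<'E'
from h import *
st()
im=cams.snapshot('side'); save('side','p4',cv2.resize(im[130:400,160:460],(667,600),interpolation=2))
E
```

```text
t 13.32 tcp [ 0.5787 -0.198   0.2794] q [-0.513  0.542  1.483  0.002  1.134 -0.266] F [ 0.1  0.  -5.1] gap 0.169
[[ 0.244  0.97  -0.014]
 [ 0.97  -0.244  0.01 ]
 [ 0.006 -0.016 -1.   ]]
```

View pics/p4.png

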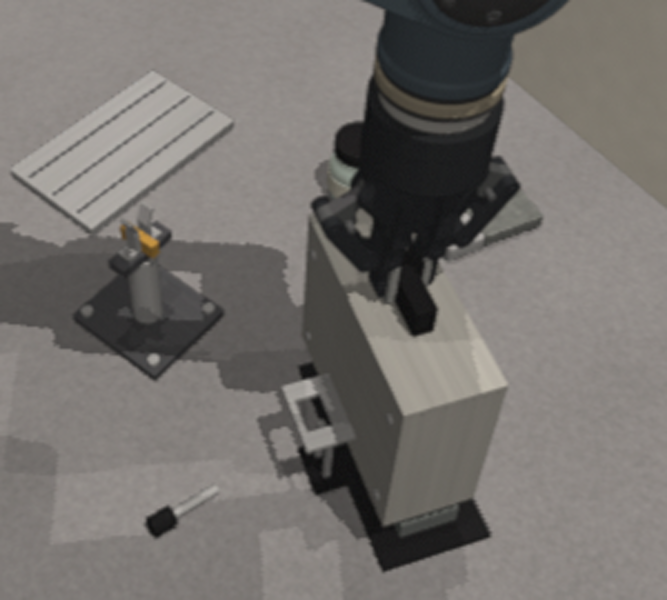

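The hood has risen about 50 mm and is level, and the pin is on the bench at (175,510). I continue lifting.

{"fn": "drive_tool", "kwargs": {"linear": [[0, 0, -14], [0, 0, -14], [0, 0, -14], [0, 0, -14], [0, 0, -14], [0, 0, -14], [0, 0, -14], [0, 0, -14], [0, 0, -14], [0, 0, -14]], "rot": [[-0.8, 0, 0], [0, 0, 0], [0, 0, 0], [0, 0, 0], [0, 0, 0], [0, 0, 0], [0, 0, 0], [0, 0, 0], [0, 0, 0], [0, 0, 0]], "hand": [0, 0, 0, 0, 0, 0, 0, 0, 0, 0]}}

```text
t: 14.2
tcp_pos: [0.5713, -0.1951, 0.4308]
tool_rot: [0.789, 0.615, -0.003, -0.01]
force: [-0.7, 0.0, -5.1]
finger_gap: 0.17
```

```bash
python3 - <<'E'
from h import *
plan((.518,-.448,.348),down(-14))
E
```

```text
t 14.2 tcp [ 0.5713 -0.1951  0.4308] q [-0.515  0.391  1.307  0.002  1.465 -0.269] F [-0.7  0.  -5.1] gap 0.17
[[ 0.244  0.97  -0.017]
 [ 0.97  -0.244  0.012]
 [ 0.008 -0.02  -1.   ]]
tcp target [ 0.518 -0.448  0.402] | lin(tool now) [-258.5   10.5   26.7] | lin(tool target) [-258.3    9.5   28.8] | rot [-1.1 -0.4 -0.1]
```

{"fn": "drive_tool", "kwargs": {"linear": [[-10, 0, 0], [-20, 1, 0], [-22, 1, 0], [-24, 1, 0], [-24, 1, 0], [-24, 1, 0], [-24, 1, 0], [-24, 1, 0], [-24, 1, 0], [-24, 1, 0], [-22, 0, 0], [-16, 0, 0], [-6, 0, 0], [0, 0, 0]], "rot": [[-1, -0.4, 0], [0, 0, 0], [0, 0, 0], [0, 0, 0], [0, 0, 0], [0, 0, 0], [0, 0, 0], [0, 0, 0], [0, 0, 0], [0, 0, 0], [0, 0, 0], [0, 0, 0], [0, 0, 0], [0, 0, 0]], "hand": [0, 0, 0, 0, 0, 0, 0, 0, 0, 0, 0, 0, 0, 0]}}

```text
t: 15.37
tcp_pos: [0.5002, -0.4651, 0.4249]
tool_rot: [0.788, 0.615, -0.005, -0.007]
force: [-0.3, 0.5, -4.3]
finger_gap: 0.167
```

```bash
python3 - <<'E'
from h import *
plan((.518,-.448,.169),down(-14))
E
```

```text
t 15.37 tcp [ 0.5002 -0.4651  0.4249] q [-0.909  0.521  1.104 -0.01   1.531 -0.664] F [-0.3  0.5 -4.3] gap 0.167
[[ 0.243  0.97  -0.016]
 [ 0.97  -0.243  0.005]
 [ 0.001 -0.017 -1.   ]]
tcp target [ 0.518 -0.448  0.223] | lin(tool now) [ 20.7  16.6 201.7] | lin(tool target) [ 20.9  13.2 201.9] | rot [-1.  -0.1 -0. ]
```

{"fn": "drive_tool", "kwargs": {"linear": [[0, 0, 10], [0, 0, 16], [0, 0, 16], [0, 0, 16], [0, 0, 16], [0, 0, 16], [0, 0, 16], [0, 0, 16], [0, 0, 16], [0, 0, 16], [0, 0, 16], [0, 0, 10], [0, 0, 5], [0, 0, 0]], "rot": [[-0.5, 0, 0], [0, 0, 0], [0, 0, 0], [0, 0, 0], [0, 0, 0], [0, 0, 0], [0, 0, 0], [0, 0, 0], [0, 0, 0], [0, 0, 0], [0, 0, 0], [0, 0, 0], [0, 0, 0], [0, 0, 0]], "hand": [0, 0, 0, 0, 0, 0, 0, 0, 0, 0, 0, 0, 0, 0]}}

```text
t: 16.53
tcp_pos: [0.5032, -0.4444, 0.234]
tool_rot: [0.784, 0.621, 0.002, -0.009]
force: [0.2, 0.0, -4.7]
finger_gap: 0.169
```

```bash
python3 - <<'E'
from h import *
plan((.518,-.448,.168),down(-14))
E
```

```text
t 16.53 tcp [ 0.5032 -0.4444  0.234 ] q [-0.891  0.672  1.36   0.005  1.127 -0.663] F [ 0.2  0.  -4.7] gap 0.169
[[ 0.228  0.974 -0.007]
 [ 0.973 -0.228  0.017]
 [ 0.015 -0.011 -1.   ]]
tcp target [ 0.518 -0.448  0.222] | lin(tool now) [-0.3 15.4 11.8] | lin(tool target) [ 0.1 15.2 12. ] | rot [-0.6 -0.8  0.8]
```

{"fn": "drive_tool", "kwargs": {"linear": [[0, 0, 5], [0, 0, 4], [0, 0, 3], [0, 0, 2]], "rot": [[-0.3, -0.8, 0], [0, 0, 0], [0, 0, 0], [0, 0, 0]], "hand": [0, 0, 0, 0]}}

```text
t: 16.87
tcp_pos: [0.505, -0.4442, 0.2229]
tool_rot: [0.783, 0.622, -0.001, 0.0]
force: [-0.3, -0.7, -4.2]
finger_gap: 0.171
```

```bash
python3 - <<'E'
from h import *
plan((.518,-.448,.168),down(-14))
E
```

```text
t 16.87 tcp [ 0.505  -0.4442  0.2229] q [-0.886  0.681  1.376 -0.003  1.084 -0.657] F [-0.3 -0.7 -4.2] gap 0.171
[[ 0.227  0.974 -0.002]
 [ 0.974 -0.227 -0.002]
 [-0.002 -0.001 -1.   ]]
tcp target [ 0.518 -0.448  0.222] | lin(tool now) [-0.8 13.5  0.9] | lin(tool target) [-0.6 13.5  0.9] | rot [-0.1  0.1  0.9]
```

{"fn": "drive_tool", "kwargs": {"linear": [[0, 0, 2], [0, 0, 2], [0, 0, 2]], "rot": [[0, 0, 0], [0, 0, 0], [0, 0, 0]], "hand": [0, 0, 0]}}

```text
t: 17.12
tcp_pos: [0.5058, -0.4453, 0.2214]
tool_rot: [0.783, 0.622, -0.001, 0.002]
force: [-1.8, 3.5, 6.9]
finger_gap: 0.174
```

Contact with the bench, so I release and rise.

{"fn": "drive_tool", "kwargs": {"linear": [[0, 0, 0], [0, 0, 0], [0, 0, 0], [0, 0, -5], [0, 0, -20], [0, 0, -35], [0, 0, -35], [0, 0, -30]], "rot": [[0, 0, 0], [0, 0, 0], [0, 0, 0], [0, 0, 0], [0, 0, 0], [0, 0, 0], [0, 0, 0], [0, 0, 0]], "hand": [50, 50, 50, 50, 50, 50, 50, 50]}}

```text
t: 17.78
tcp_pos: [0.5045, -0.4445, 0.3473]
tool_rot: [0.784, 0.621, -0.001, -0.002]
force: [0.1, -0.2, -0.2]
finger_gap: 0.586
```

```bash
python3 - <<'E'
from h import *
st()
im=cams.snapshot('side'); sc=cams.snapshot('scene')
cv2.imwrite('pics/q5.png',np.hstack([cv2.resize(sc[150:330,110:290],(400,400)),cv2.resize(im[240:420,250:430],(400,400))])[:,:,::-1])
for n in('side','scene'):
  for l,z in(('hood',.0),('staple',.043),('insert_a',.008),('insert_a_mid',.072),('hood_handle',.16)):
    for k in cams.spot_point(l,n)[:4]: print(n,l,np.round(k['at']),round(k['score'],2),np.round(ray(n,k['at'],z),3))
E
```

```text
t 17.78 tcp [ 0.5045 -0.4445  0.3473] q [-0.887  0.555  1.252 -0.002  1.338 -0.657] F [ 0.1 -0.2 -0.2] gap 0.586
[[ 0.228  0.974 -0.004]
 [ 0.974 -0.228  0.001]
 [ 0.    -0.004 -1.   ]]
side staple [302. 329.] 0.88 [ 0.526 -0.187  0.043]
side staple [335. 333.] 0.68 [ 0.569 -0.222  0.043]
side insert_a [334. 331.] 0.89 [ 0.584 -0.205  0.008]
side insert_a [348. 350.] 0.72 [ 0.583 -0.246  0.008]
side insert_a_mid [351. 336.] 0.81 [ 0.574 -0.253  0.072]
scene hood [ 94. 294.] 0.65 [ 0.506 -0.45   0.   ]
scene staple [196. 240.] 0.75 [ 0.536 -0.191  0.043]
scene staple [ 64. 261.] 0.64 [ 0.416 -0.472  0.043]
scene staple [206. 268.] 0.24 [ 0.614 -0.206  0.043]
scene insert_a [206. 267.] 0.77 [ 0.593 -0.201  0.008]
scene insert_a [183. 270.] 0.59 [ 0.57  -0.251  0.008]
scene insert_a_mid [175. 261.] 0.76 [ 0.574 -0.26   0.072]
scene insert_a_mid [204. 268.] 0.23 [ 0.625 -0.213  0.072]
scene hood_handle [ 63. 262.] 0.94 [ 0.499 -0.456  0.16 ]
```

View pics/q5.png

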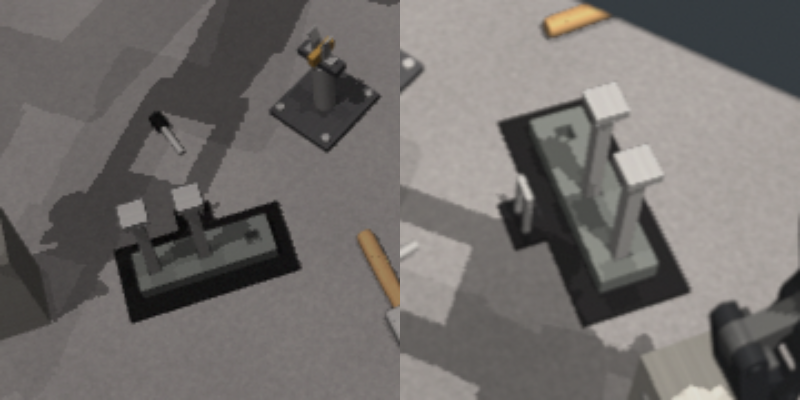

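Two inserts are present, at the middle and y=-54 wells. The hood stands at about (0.505,-0.45). To plan the tilts I fit the arm's geometry from the logged poses.

```bash
python3 - <<'E'
import numpy as np
from scipy.optimize import least_squares
D=[([-1.525,.528,1.434,0,1.181,-.179],[.1393,-.6087,.3029]),([-.531,.5,1.665,-.015,.965,1.327],[.5249,-.1831,.2525]),([-.572,.582,1.794,-.001,.755,-1.884],[.4926,-.1852,.1796]),
([-.654,.679,2.077,-.007,.373,-1.959],[.3954,-.1639,.1020]),([-.652,.325,1.952,-.003,.866,-1.962],[.3938,-.1617,.2662]),([-.503,.563,1.543,-.001,1.06,-.19],[.568,-.1863,.2498]),
([-.513,.605,1.529,.001,1.018,-.266],[.5796,-.1986,.228]),([-.515,.391,1.307,.002,1.465,-.269],[.5713,-.1951,.4308]),([-.909,.521,1.104,-.01,1.531,-.664],[.5002,-.4651,.4249]),([-.887,.555,1.252,-.002,1.338,-.657],[.5045,-.4445,.3473])]
Q=np.array([d[0] for d in D]);P=np.array([d[1] for d in D])
def res(p):
    a,L2,L3x,L3z,h,d,L6=p
    q2=Q[:,1];s=q2+Q[:,2];t=s+Q[:,4]
    r=a+L2*np.sin(q2)+L3x*np.sin(s)+L3z*np.cos(s)+L6*np.sin(t)
    z=h+L2*np.cos(q2)+L3x*np.cos(s)-L3z*np.sin(s)+L6*np.cos(t)
    c,si=np.cos(Q[:,0]),np.sin(Q[:,0])
    return np.r_[c*r-si*d-P[:,0],si*r+c*d-P[:,1],z-P[:,2]]
f=least_squares(res,[0,.4,.4,0,.15,.11,.2]); print(np.round(f.x,4),np.abs(f.fun).max(), np.linalg.svd(f.jac)[1])
E
```

```text
[-2.000e-04  5.885e-01  3.916e-01  1.142e-01  2.664e-01  1.104e-01
  2.167e-01] 0.002278491282347722 [6.15708953 4.55936604 3.16227766 0.84560354 0.73122696 0.2285798
 0.02104675]
```

```bash
cat > kin.py <<'E'
from h import *
from scipy.optimize import least_squares
A=[-.0002,.5885,.3916,.1142,.2664,.1104]; L6=.2167
LO=np.array([-3.08,-.75,.22,-1.43,0,-2.85]);HI=np.array([3.08,2.2,2.44,4.57,2.65,2.85])
def ax(a,t): return R.from_rotvec(np.array(a)*t).as_matrix()
X,Y,Z=np.eye(3)
def fk(q,L=L6):
    Rs=ax(Z,q[0])@ax(Y,q[1]+q[2]); Rt=Rs@ax(Z,q[3])@ax(Y,q[4])@ax(Z,q[5])@ax(Z,-np.pi/2)
    w=ax(Z,q[0])@np.array([A[0]+A[1]*np.sin(q[1]),A[5],A[4]+A[1]*np.cos(q[1])])+Rs@np.array([A[3],0,A[2]])
    return w+Rt[:,2]*L,Rt
def ik(p,Rt,q0):
    def f(q):
        a,B=fk(q); return np.r_[(a-p)*5,R.from_matrix(B.T@Rt).as_rotvec()]
    r=least_squares(f,np.clip(q0,LO+1e-3,HI-1e-3),bounds=(LO,HI)); return r.x,np.abs(r.fun).max()
def horiz(phi,roll=0):  # tool z horizontal at azimuth phi, roll 0: tool y horizontal left-of.. ; tool x = up when roll=0
    a=np.radians(phi); z=np.array([np.cos(a),np.sin(a),0]); x=np.array([0,0,1.]); return np.c_[x,np.cross(z,x),z]@ax(Z,np.radians(roll))
E
python3 - <<'E'
from kin import *
s,Rm=st(); p,B=fk(s['q']); print('fk err',p-s['tcp_pos'],R.from_matrix(B.T@Rm).as_rotvec())
for name,g,phi in(('pickmid',(.5868,-.2035,.108),-14),('pick2',(.5737,-.2559,.108),-14),('pre',(.49,-.18,.16),-14),('clip',(.486+.036*.334,.011-.036*.943,.12),19.5),('clip',(.486-.036*.334,.011+.036*.943,.12),19.5),('pl',(.60,.22,.125),20),('pl',(.53,.17,.125),20)):
  for roll in(-90,0,90,180):
    Rt=horiz(phi,roll); best=None
    for q6 in(-2,0,2):
      for q4 in (0,1.5,3.1,4.2):
        q,e=ik(np.array(g)-.054*Rt[:,2],Rt,[0,.9,2,q4,1.5,q6])
        if e<2e-3 and (best is None or 1): best=q; print(name,roll,np.round(q,2)); break
E
```

```text
t 18.38 tcp [ 0.5044 -0.4443  0.3441] q [-0.887  0.558  1.255 -0.002  1.334 -0.657] F [-0.3 -0.2  0.4] gap 0.585
[[ 0.228  0.974 -0.005]
 [ 0.974 -0.228  0.003]
 [ 0.002 -0.006 -1.   ]]
fk err [-4.62756311e-04 -3.59613585e-04 -4.91298354e-05] [-3.04667211e-16 -1.32658160e-16  3.14159265e+00]
pickmid -90 [-0.72  1.26  2.19  2.65  1.84 -0.14]
pickmid -90 [-0.72  1.26  2.19  2.65  1.84 -0.14]
pickmid -90 [-0.72  1.26  2.19  2.65  1.84 -0.14]
pickmid 0 [-0.72  1.26  2.19  2.65  1.84  1.43]
pickmid 0 [-0.72  1.26  2.19  2.65  1.84  1.43]
pickmid 180 [-0.72  1.26  2.19  2.65  1.84 -1.71]
pickmid 180 [-0.72  1.26  2.19  2.65  1.84 -1.71]
pick2 -90 [-0.86  1.24  2.16  2.51  1.78 -0.15]
pick2 -90 [-0.86  1.24  2.16  2.51  1.78 -0.15]
pick2 -90 [-0.86  1.24  2.16  2.51  1.78 -0.15]
pick2 0 [-0.86  1.24  2.16  2.51  1.78  1.42]
pick2 0 [-0.86  1.24  2.16  2.51  1.78  1.42]
pick2 180 [-0.86  1.24  2.16  2.51  1.78 -1.72]
pick2 180 [-0.86  1.24  2.16  2.51  1.78 -1.72]
clip -90 [-0.86  1.43  2.4   1.86  1.8  -0.66]
clip -90 [-0.86  1.43  2.4   1.86  1.8  -0.66]
clip -90 [-0.86  1.43  2.4   1.86  
[... 285 characters left out ...]
3]
pl -90 [ 0.05  1.19  2.16  2.83  1.78 -0.06]
pl -90 [ 0.05  1.19  2.16  2.83  1.78 -0.06]
pl -90 [ 0.05  1.19  2.16  2.83  1.78 -0.06]
pl 0 [0.05 1.19 2.16 2.83 1.78 1.51]
pl 0 [0.05 1.19 2.16 2.83 1.78 1.51]
pl 180 [ 0.05  1.19  2.16  2.83  1.78 -1.64]
pl 180 [ 0.05  1.19  2.16  2.83  1.78 -1.64]
pl -90 [-0.12  1.36  2.36  2.59  2.08 -0.29]
pl -90 [-0.12  1.36  2.36  2.59  2.08 -0.29]
pl -90 [-0.12  1.36  2.36  2.59  2.08 -0.29]
pl 0 [-0.12  1.36  2.36  2.59  2.08  1.28]
pl 0 [-0.12  1.36  2.36  2.59  2.08  1.28]
pl 90 [-0.12  1.36  2.36  2.59  2.08  2.85]
pl 90 [-0.12  1.36  2.36  2.59  2.08  2.85]
pl 180 [-0.12  1.36  2.36  2.59  2.08 -1.86]
pl 180 [-0.12  1.36  2.36  2.59  2.08 -1.86]
```

```bash
sed -i 's/ax(Z,-np.pi\/2)$/ax(Z,np.pi\/2)/' kin.py; cat >> kin.py <<'E'
def tilt(phi,tau,sg=1):
    a,t=np.radians(phi),np.radians(tau); u=np.array([np.cos(a),np.sin(a),0]); z=u*np.sin(t)-Z*np.cos(t); y=sg*np.cross(Z,u); return np.c_[np.cross(y,z),y,z]
E
python3 - <<'E'
from kin import *
s=manip.sense();print(fk(s['q'])[0]-s['tcp_pos'],R.from_matrix(fk(s['q'])[1].T@R.from_quat(s['tool_rot']).as_matrix()).magnitude())
c=np.array([.486,.011,.12]);cx=np.array([np.cos(np.radians(-70.5)),np.sin(np.radians(-70.5)),0])
T=[('pickmid',(.5868,-.2035,.1),-104,(45,55,65)),('pick2',(.5737,-.2559,.1),-104,(45,55,65)),
('clipplace',c+.03*cx,-70.5,(-25,-35,-45)),('regrasp',c-.03*cx,-70.5,(25,35,45)),('plate',(.6,.22,.114),109.5,(45,55,65)),('plate',(.53,.17,.114),109.5,(45,55,65))]
for n,g,phi,taus in T:
  for tau in taus:
    for sg in(1,-1):
      Rt=tilt(phi,tau,sg); L=set()
      for q6 in(-1.5,1.5):
        for q4 in(-1,.5,1.5):
          q,e=ik(np.array(g)-.054*Rt[:,2],Rt,[np.arctan2(g[1],g[0])-.15,.6,1.5,q4,1.,q6])
          if e<2e-3: L.add(tuple(np.round(q,2)))
      for q in L: print(n,tau,sg,q)
E
```

```text
[-4.62756311e-04 -3.59613585e-04 -4.91298354e-05] 2.4407801172902925e-16
pickmid 45 1 (np.float64(-0.2), np.float64(0.85), np.float64(1.55), np.float64(-0.95), np.float64(1.05), np.float64(0.67))
pickmid 45 -1 (np.float64(-0.2), np.float64(0.85), np.float64(1.55), np.float64(-0.95), np.float64(1.05), np.float64(-2.47))
pickmid 55 1 (np.float64(-0.16), np.float64(0.91), np.float64(1.53), np.float64(-1.09), np.float64(1.17), np.float64(0.79))
pickmid 55 -1 (np.float64(-0.16), np.float64(0.91), np.float64(1.53), np.float64(-1.09), np.float64(1.17), np.float64(-2.35))
pickmid 65 1 (np.float64(-0.12), np.float64(0.98), np.float64(1.5), np.float64(-1.2), np.float64(1.3), np.float64(0.89))
pickmid 65 -1 (np.float64(-0.12), np.float64(0.98), np.float64(1.5), np.float64(-1.2), np.float64(1.3), np.float64(-2.25))
pick2 45 1 (np.float64(-0.29), np.float64(0.84), np.float64(1.57), np.float64(-1.01), np.float64(0.99), np.float64(0.65))
pick2 45 -1 (np.float64(-0.29), np.float64(0.84), np.float64(1.57), np.float64(-1.01), np.float64(0.99), np.float64(-2.49))
pick2 55 1 (np.float64(-0.24), np.float
[... 2710 characters left out ...]
 np.float64(0.79), np.float64(1.65), np.float64(0.69), np.float64(1.26), np.float64(2.19))
plate 45 -1 (np.float64(-0.2), np.float64(0.79), np.float64(1.65), np.float64(0.69), np.float64(1.26), np.float64(-0.96))
plate 55 1 (np.float64(-0.25), np.float64(0.86), np.float64(1.62), np.float64(0.76), np.float64(1.39), np.float64(2.11))
plate 55 -1 (np.float64(-0.25), np.float64(0.86), np.float64(1.62), np.float64(0.76), np.float64(1.39), np.float64(-1.03))
plate 65 1 (np.float64(-0.28), np.float64(0.94), np.float64(1.59), np.float64(0.83), np.float64(1.53), np.float64(2.06))
plate 65 -1 (np.float64(-0.28), np.float64(0.94), np.float64(1.59), np.float64(0.83), np.float64(1.53), np.float64(-1.09))
```

{"fn": "drive_tool", "kwargs": {"linear": [[33, 2, 0], [33, 2, 0], [33, 2, 0], [33, 2, 0], [33, 2, 0], [33, 2, 0], [33, 2, 0], [33, 2, 0], [33, 2, 0], [33, 2, 0], [33, 2, 0], [33, 2, 0], [0, 0, 0], [0, 0, 0], [0, 0, 0], [0, 0, 0], [0, 0, 0], [0, 0, 0], [0, 0, 0], [0, 0, 0]], "rot": [[0, 0, 0], [0, 0, 0], [0, 0, 0], [0, 0, 0], [0, 0, 0], [0, 0, 0], [0, 0, 0], [0, 0, 0], [0, 0, 0], [0, 0, 0], [0, 0, 0], [0, 0, 0], [0, -7, 0], [0, -7, 0], [0, -7, 0], [0, -7, 0], [0, -7, 0], [0, -7, 0], [0, -7, 0], [0, -7, 0]], "hand": [45, 45, 45, 45, 45, 45, 45, 45, 45, 45, 45, 45, 45, 45, 45, 45, 45, 45, 45, 45]}}

```text
t: 20.05
tcp_pos: [0.6262, -0.0501, 0.3421]
tool_rot: [0.69, 0.542, -0.375, 0.298]
force: [0.1, 0.5, -0.5]
finger_gap: 0.532
```

```bash
python3 - <<'E'
from kin import *
Rt=tilt(-104,62); plan(np.array([.5868,-.2035,.104])-.1*Rt[:,2],Rt)
q=manip.sense()['q']; print(fk(q)[0])
cams.snapshot('wrist')
for l,z in (('insert_a',.008),('insert_a_mid',.072),('staple',.043)):
    for k in cams.spot_point(l,'wrist')[:3]: print(l,np.round(k['at']),round(k['score'],2),np.round(ray('wrist',k['at'],z),4))
E
```

```text
t 20.05 tcp [ 0.6262 -0.0501  0.3421] q [ 0.033  0.676  1.334 -0.946  1.542  0.513] F [ 0.1  0.5 -0.5] gap 0.532
[[ 0.13   0.972 -0.195]
 [ 0.526 -0.234 -0.818]
 [-0.841  0.004 -0.541]]
tcp target [ 0.6197 -0.0716  0.1763] | lin(tool now) [127.2  -2.  108.5] | lin(tool target) [135.9  -1.2  97.6] | rot [ 0.5 -4.8  0. ]
[ 0.62768506 -0.04468789  0.33860426]
insert_a [278.  10.] 0.68 [ 0.5865 -0.1963  0.008 ]
insert_a_mid [226.  32.] 0.31 [ 0.5462 -0.1568  0.072 ]
staple [227.  33.] 0.81 [ 0.5345 -0.1839  0.043 ]
```

{"fn": "drive_tool", "kwargs": {"linear": [[16, 0, 13], [16, 0, 13], [16, 0, 13], [16, 0, 13], [16, 0, 13], [16, 0, 13], [16, 0, 13], [14, 0, 8], [0, 0, 0]], "rot": [[0, -2, 0], [0, -1.5, 0], [0, -1, 0], [0, 0, 0], [0, 0, 0], [0, 0, 0], [0, 0, 0], [0, 0, 0], [0, 0, 0]], "hand": [45, 45, 45, 45, 45, 45, 45, 45, 45]}}

```text
t: 21.0
tcp_pos: [0.6275, -0.0822, 0.1892]
tool_rot: [0.691, 0.524, -0.385, 0.315]
force: [0.1, -0.1, 0.3]
finger_gap: 0.527
```

```bash
python3 - <<'E'
from kin import *
Rt=tilt(-104,62); plan(np.array([.5868,-.2035,.104])-.1*Rt[:,2],Rt)
im=save('wrist','w2')
for l in ('insert_a','insert_a_mid'):
    for k in cams.spot_point(l,'wrist')[:3]: print(l,np.round(k['at']),round(k['score'],2))
for k in cams.regions_of('insert_a','wrist')[:3]: print(k['rect'],round(k['score'],2))
print('pred mid bottom/top',proj('wrist',[[.5868,-.2035,.024],[.5868,-.2035,.134],[.5737,-.2559,.024],[.5737,-.2559,.134]]))
E
```

```text
t 21.0 tcp [ 0.6275 -0.0822  0.1892] q [-0.008  0.883  1.412 -1.028  1.382  0.77 ] F [ 0.1 -0.1  0.3] gap 0.527
[[ 0.153  0.967 -0.202]
 [ 0.482 -0.252 -0.839]
 [-0.863  0.031 -0.505]]
tcp target [ 0.6197 -0.0716  0.1763] | lin(tool now) [ 15.  -10.6  -0.8] | lin(tool target) [ 15.3 -10.1  -1.4] | rot [ 0.3 -2.3 -1.8]
insert_a [268. 102.] 0.79
insert_a_mid [269. 189.] 0.53
[250.4, 113.3, 281.7, 260.9] 0.86
[254.0, 172.3, 285.1, 267.0] 0.5
[35.3, 89.7, 101.6, 127.2] 0.25
pred mid bottom/top [[260.45749081 112.922371  ]
 [263.49883781 240.54437975]
 [264.22138115 142.28125767]
 [267.04129435 248.66948452]]
```

View pics/w2.png

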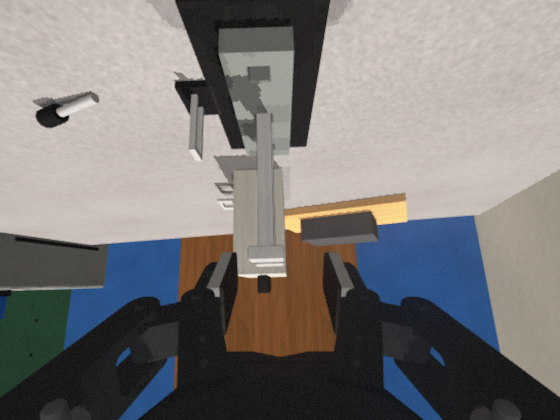

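The nearest insert stands at about column 265, with the heel at (266,255). It matches the prediction to within about 2 mm.

{"fn": "drive_tool", "kwargs": {"linear": [[7, -4, 0], [6, -4, 0], [2, 0, 10], [0, 0, 18], [0, 0, 18], [0, 0, 10], [0, 0, 0]], "rot": [[0.3, -1.5, -1.5], [0, -0.8, 0], [0, 0, 0], [0, 0, 0], [0, 0, 0], [0, 0, 0], [0, 0, 0]], "hand": [45, 45, 45, 45, 45, 45, 45]}}

```text
t: 21.78
tcp_pos: [0.6129, -0.1189, 0.1552]
tool_rot: [0.676, 0.526, -0.401, 0.325]
force: [-0.5, -0.2, -0.2]
finger_gap: 0.528
```

```bash
python3 - <<'E'
from kin import *
Rt=tilt(-104,62); plan(np.array([.5868,-.2035,.104])+.002*Rt[:,1],Rt)
E
```

```text
t 21.78 tcp [ 0.6129 -0.1189  0.1552] q [-0.056  0.931  1.468 -1.115  1.327  0.834] F [-0.5 -0.2 -0.2] gap 0.528
[[ 0.125  0.972 -0.2  ]
 [ 0.45  -0.235 -0.862]
 [-0.884  0.018 -0.467]]
tcp target [ 0.6003 -0.1577  0.1294] | lin(tool now) [ 3.8 -3.6 48.1] | lin(tool target) [ 3.7 -2.9 48.1] | rot [ 0.8  0.2 -0.7]
```

{"fn": "drive_tool", "kwargs": {"linear": [[2, -2, 12], [2, -2, 16], [0, 0, 12], [0, 0, 7], [0, 0, 0]], "rot": [[0.8, 0.2, -0.7], [0, 0, 0], [0, 0, 0], [0, 0, 0], [0, 0, 0]], "hand": [45, 45, 45, 45, 45]}}

```text
t: 22.2
tcp_pos: [0.5986, -0.1595, 0.127]
tool_rot: [0.675, 0.528, -0.406, 0.317]
force: [0.2, 0.3, -0.2]
finger_gap: 0.535
```

```bash
python3 - <<'E'
from kin import *
Rt=tilt(-104,62); plan(np.array([.5868,-.2035,.104])+.002*Rt[:,1],Rt)
E
```

```text
t 22.2 tcp [ 0.5986 -0.1595  0.127 ] q [-0.122  0.963  1.505 -1.164  1.265  0.864] F [ 0.2  0.3 -0.2] gap 0.535
[[ 0.112  0.97  -0.214]
 [ 0.457 -0.241 -0.856]
 [-0.883 -0.001 -0.47 ]]
tcp target [ 0.6003 -0.1577  0.1294] | lin(tool now) [-1.   1.2 -3. ] | lin(tool target) [-1.   1.2 -3. ] | rot [-0.  -0.1  0.1]
```

Well aligned, so I grip and lift.

{"fn": "drive_tool", "kwargs": {"linear": [[0, 0, 0], [0, 0, 0], [0, 0, 0], [0, 0, 0], [0, 0, 0], [0, 0, 0]], "rot": [[0, 0, 0], [0, 0, 0], [0, 0, 0], [0, 0, 0], [0, 0, 0], [0, 0, 0]], "hand": [0, 0, 0, 0, 0, 0], "force": 100}}

```text
t: 22.7
tcp_pos: [0.5988, -0.1592, 0.127]
tool_rot: [0.676, 0.528, -0.405, 0.316]
force: [0.8, -1.2, -2.6]
finger_gap: 0.123
```

{"fn": "drive_tool", "kwargs": {"linear": [[-7, 0, -4], [-9, 0, -5], [-12, 0, -7], [-12, 0, -7], [-12, 0, -7], [-12, 0, -7], [-12, 0, -7], [-12, 0, -7], [-12, 0, -7], [-12, 0, -7], [-12, 0, -7], [-12, 0, -7]], "rot": [[0, 0, 0], [0, 0, 0], [0, 0, 0], [0, 0, 0], [0, 0, 0], [0, 0, 0], [0, 0, 0], [0, 0, 0], [0, 0, 0], [0, 0, 0], [0, 0, 0], [0, 0, 0]], "hand": [0, 0, 0, 0, 0, 0, 0, 0, 0, 0, 0, 0]}}

```text
t: 23.7
tcp_pos: [0.5993, -0.152, 0.3014]
tool_rot: [0.676, 0.529, -0.404, 0.316]
force: [0.4, -0.1, -1.4]
finger_gap: 0.12
```

```bash
cat >> kin.py <<'E'
C=np.array([.486,.011,.12]); PC=-70.5
CX=np.array([np.cos(np.radians(PC)),np.sin(np.radians(PC)),0])
E
python3 - <<'E'
from kin import *
plan(C+.032*CX+[0,0,.10],tilt(PC,-28))
E
```

```text
t 23.7 tcp [ 0.5993 -0.152   0.3014] q [-0.111  0.702  1.469 -1.089  1.397  0.592] F [ 0.4 -0.1 -1.4] gap 0.12
[[ 0.115  0.971 -0.212]
 [ 0.46  -0.241 -0.854]
 [-0.88   0.001 -0.474]]
tcp target [ 0.5051 -0.0431  0.2677] | lin(tool now) [  69.  -117.6  -57.2] | lin(tool target) [102.6 -52.3  92.7] | rot [-10.7  86.9 -35.4]
```

{"fn": "drive_tool", "kwargs": {"linear": [[0, 0, 0], [0, 0, 0], [0, 0, 0], [0, 0, 0], [0, 0, 0], [0, 0, 0], [0, 0, 0], [0, 0, 0], [0, 0, 0], [0, 0, 0], [0, 0, 0], [0, 0, 0], [0, 0, 0], [0, 0, 0], [0, 0, 0], [0, 0, 0], [0, 0, 0], [0, 0, 0], [0, 0, 0]], "rot": [[0, 6.9, 0], [0, 6.9, 0], [0, 6.9, 0], [0, 6.9, 0], [0, 6.9, 0], [0, 6.9, 0], [0, 6.9, 0], [0, 6.9, 0], [0, 6.9, 0], [0, 6.9, 0], [0, 6.9, 0], [0, 6.9, 0], [0, 6.9, 0], [3.1, 0, -5.9], [3.1, 0, -5.9], [3.1, 0, -5.9], [3.1, 0, -5.9], [3.1, 0, -5.9], [0, 0, 0]], "hand": [0, 0, 0, 0, 0, 0, 0, 0, 0, 0, 0, 0, 0, 0, 0, 0, 0, 0, 0]}}

```text
t: 25.28
tcp_pos: [0.5902, -0.1517, 0.3338]
tool_rot: [0.529, 0.809, 0.163, -0.197]
force: [0.9, -0.5, -1.0]
finger_gap: 0.121
```

```bash
python3 - <<'E'
from kin import *
plan(C+.032*CX+[0,0,.08],tilt(PC,-28))
E
```

```text
t 25.28 tcp [ 0.5902 -0.1517  0.3338] q [-0.557  0.595  1.298  0.33   1.65  -1.011] F [ 0.9 -0.5 -1. ] gap 0.121
[[-0.362  0.92  -0.147]
 [ 0.792  0.387  0.472]
 [ 0.491  0.055 -0.869]]
tcp target [ 0.5051 -0.0431  0.2477] | lin(tool now) [ 74.6 -41.  138.7] | lin(tool target) [ 75.1 -43.9 137.5] | rot [ 1.2 -1.6  4.4]
```

{"fn": "drive_tool", "kwargs": {"linear": [[8.5, -5, 15.5], [8.5, -5, 15.5], [8.5, -5, 15.5], [8.5, -5, 15.5], [8.5, -5, 15.5], [8.5, -5, 15.5], [8.5, -5, 15.5], [8, -4, 14], [5, -2, 8], [0, 0, 0]], "rot": [[1.2, -1.6, 4.4], [0, 0, 0], [0, 0, 0], [0, 0, 0], [0, 0, 0], [0, 0, 0], [0, 0, 0], [0, 0, 0], [0, 0, 0], [0, 0, 0]], "hand": [0, 0, 0, 0, 0, 0, 0, 0, 0, 0]}}

```text
t: 26.12
tcp_pos: [0.504, -0.0446, 0.2572]
tool_rot: [0.569, 0.789, 0.136, -0.189]
force: [-0.2, 0.0, -1.4]
finger_gap: 0.121
```

```bash
python3 - <<'E'
from kin import *
plan(C+.032*CX+[0,0,.08],tilt(PC,-28))
a=cams.snapshot('scene');b=cams.snapshot('side');w=cams.snapshot('wrist')
for n in('side','wrist','scene'):
  for l in('clip_seat','insert_a_mid'):
    for k in cams.spot_point(l,n)[:2]: print(n,l,np.round(k['at'],1),round(k['score'],2),np.round(ray(n,k['at'],.12 if l=='clip_seat' else .2),4))
cv2.imwrite('pics/c1.png',np.hstack([cv2.resize(w,(400,300)),cv2.resize(b[180:330,130:330],(400,300))])[:,:,::-1])
E
```

```text
t 26.12 tcp [ 0.504  -0.0446  0.2572] q [-0.459  0.528  1.681  0.341  1.292 -0.935] F [-0.2  0.  -1.4] gap 0.121
[[-0.282  0.949 -0.143]
 [ 0.846  0.316  0.429]
 [ 0.453  0.    -0.892]]
tcp target [ 0.5051 -0.0431  0.2477] | lin(tool now) [-3.3  1.6  9. ] | lin(tool target) [-3.5  1.6  8.9] | rot [ 0.5  1.1 -0.9]
side clip_seat [225.9 232.2] 0.64 [0.4914 0.0104 0.12  ]
side insert_a_mid [351.  335.2] 0.76 [ 0.5191 -0.2997  0.2   ]
wrist clip_seat [276.4 227.2] 0.72 [0.4849 0.0118 0.12  ]
scene clip_seat [252.2 169.1] 0.68 [0.4798 0.0065 0.12  ]
scene insert_a_mid [177.2 260.1] 0.76 [ 0.6448 -0.2633  0.2   ]
scene insert_a_mid [181.4 272.4] 0.63 [ 0.6729 -0.2685  0.2   ]
```

View pics/c1.png

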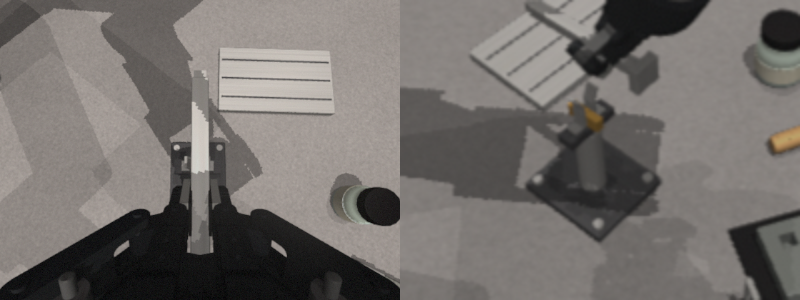

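```bash
python3 - <<'E'
from kin import *
w=cams.snapshot('wrist').copy()
CY=np.array([-CX[1],CX[0],0])
P=[C+[0,0,-.12]+.05*a*CX+.045*b*CY+[0,0,.006] for a in(-1,1) for b in(-1,1)]+[C+.028*b*CY+[0,0,-.02]+.009*a*CX for a in (-1,1) for b in(-1,1)]+[C+[0,0,.019]+.010*b*CY for b in(-1,1)]
c=w[190:320,215:345]; c=cv2.resize(c,(780,780),interpolation=2)[:600]
for i,p in enumerate(proj('wrist',P)):
    q=((p-[215,190])*6+3).astype(int); cv2.circle(c,tuple(map(int,q)),4,[(255,0,0),(0,255,0),(0,0,255)][0 if i<4 else 1 if i<8 else 2],-1)
cv2.imwrite('pics/c2.png',c[:,:,::-1])
s=manip.sense();Rm=R.from_quat(s['tool_rot']).as_matrix();K,r,t=cam('wrist');M=cv2.Rodrigues(r)[0];print(Rm.T@(-M.T@t-s['tcp_pos']))
E
```

```text
[ 0.07276645  0.00011192 -0.07069057]
```

View pics/c2.png

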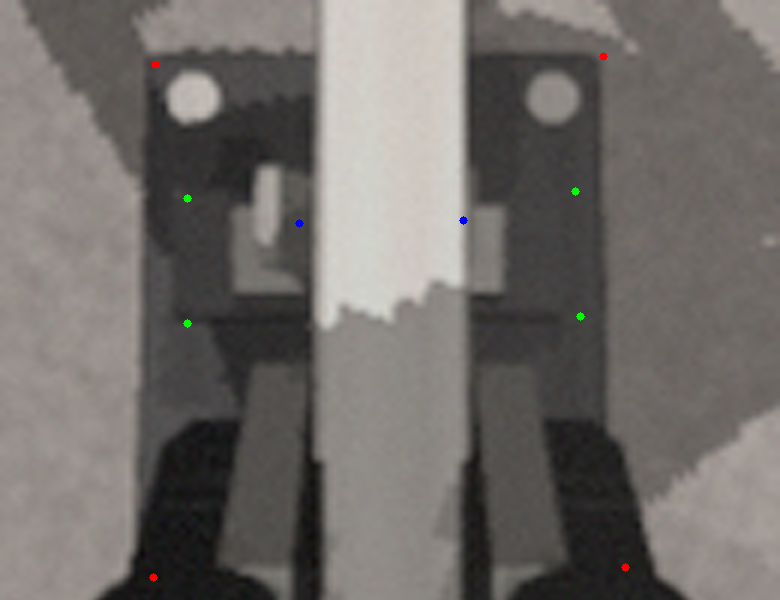

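The jaw blocks are centred at crop x≈368, i.e. wrist column 276.3. The network's clip_seat says 276.4. I correct the seat to (0.4849, 0.0118) and yaw to -71.5.

```bash
sed -i 's/^C=.*/C=np.array([.4849,.0118,.12]); PC=-71.5/' kin.py; python3 - <<'E'
from kin import *
plan(C+.032*CX+[0,0,.03],tilt(PC,-28))
s=manip.sense();Rm=R.from_quat(s['tool_rot']).as_matrix();print('C in tool',Rm.T@(C-s['tcp_pos']))
E
```

```text
t 26.62 tcp [ 0.5063 -0.0466  0.2573] q [-0.46   0.53   1.676  0.341  1.292 -0.936] F [ 0.  -0.1 -1.4] gap 0.122
[[-0.283  0.949 -0.14 ]
 [ 0.847  0.316  0.428]
 [ 0.45   0.003 -0.893]]
tcp target [ 0.5031 -0.0426  0.1977] | lin(tool now) [-22.5  -1.9  55.4] | lin(tool target) [-23.7  -1.7  54.9] | rot [ 0.2  1.2 -0. ]
C in tool [-0.00629362 -0.00223529  0.15056786]
```

{"fn": "drive_tool", "kwargs": {"linear": [[-6, -1, 14], [-6, -1, 14], [-6, 0, 14], [-5, 0, 12], [0, 0, 0]], "rot": [[0.2, 1.2, 0], [0, 0, 0], [0, 0, 0], [0, 0, 0], [0, 0, 0]], "hand": [0, 0, 0, 0, 0]}}

```text
t: 27.03
tcp_pos: [0.5052, -0.0444, 0.198]
tool_rot: [0.567, 0.788, 0.142, -0.193]
force: [-1.5, -0.9, -1.3]
finger_gap: 0.12
```

```bash
python3 - <<'E'
from kin import *
plan(C+.032*CX,tilt(PC,-28))
w=cams.snapshot('wrist')
for k in cams.spot_point('clip_seat','wrist')[:2]: print(np.round(k['at'],1),round(k['score'],2),np.round(ray('wrist',k['at'],.12),4))
c=cv2.resize(w[150:280,215:345],(600,600),interpolation=2); cv2.imwrite('pics/c3.png',c[:,:,::-1])
E
```

```text
t 27.03 tcp [ 0.5052 -0.0444  0.198 ] q [-0.462  0.625  1.718  0.368  1.177 -0.993] F [-1.5 -0.9 -1.3] gap 0.12
[[-0.282  0.949 -0.143]
 [ 0.839  0.316  0.443]
 [ 0.466  0.004 -0.885]]
tcp target [ 0.5031 -0.0426  0.1677] | lin(tool now) [-12.   -1.6  27.9] | lin(tool target) [-12.1  -1.5  27.8] | rot [0.3 0.3 0. ]
[276.4 221.4] 0.68 [0.4855 0.0122 0.12  ]
```

View pics/c3.png

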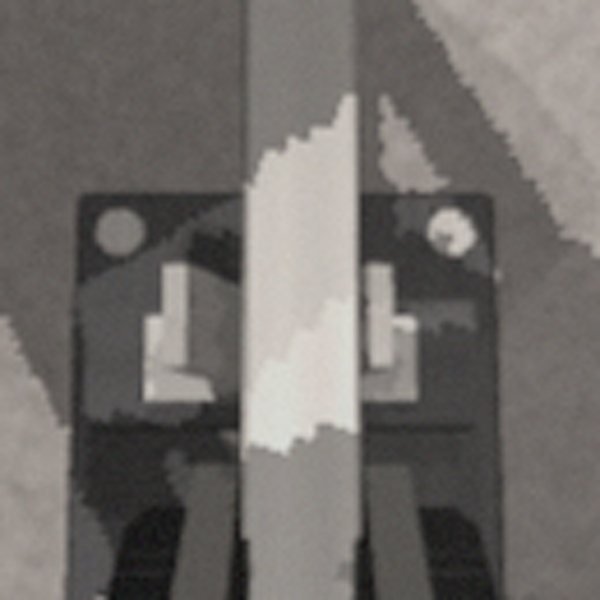

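The jaw tips are centred at crop x≈278 and the shank at 301, so I shift about 3 mm in tool -y and then go down.

{"fn": "drive_tool", "kwargs": {"linear": [[0, -3, 0], [-2.8, 0, 5.3], [-3.7, 0, 7.1], [-3.7, 0, 7.1], [0, 0, 0]], "rot": [[0, 0.3, 0], [0, 0, 0], [0, 0, 0], [0, 0, 0], [0, 0, 0]], "hand": [0, 0, 0, 0, 0]}}

```text
t: 27.55
tcp_pos: [0.5037, -0.0467, 0.179]
tool_rot: [0.566, 0.789, 0.144, -0.192]
force: [-4.0, -1.0, -1.5]
finger_gap: 0.118
```

```bash
python3 - <<'E'
from kin import *
plan(C+.032*CX-.0015*np.array([-CX[1],CX[0],0]),tilt(PC,-28))
E
```

```text
t 27.55 tcp [ 0.5037 -0.0467  0.179 ] q [-0.468  0.655  1.731  0.376  1.137 -1.02 ] F [-4.  -1.  -1.5] gap 0.118
[[-0.286  0.948 -0.141]
 [ 0.837  0.318  0.444]
 [ 0.466  0.009 -0.885]]
tcp target [ 0.5017 -0.0431  0.1677] | lin(tool now) [-1.7 -0.9 12. ] | lin(tool target) [-1.7 -0.7 12. ] | rot [0.4 0.2 0.3]
```

{"fn": "drive_tool", "kwargs": {"linear": [[0, -1, 0], [-2, -0.5, 4], [-2, 0, 4], [0, 0, 0]], "rot": [[0.4, 0, 0], [0, 0, 0], [0, 0, 0], [0, 0, 0]], "hand": [0, 0, 0, 0]}}

```text
t: 27.88
tcp_pos: [0.5038, -0.0465, 0.1708]
tool_rot: [0.566, 0.788, 0.143, -0.194]
force: [-0.2, 0.5, -3.3]
finger_gap: 0.119
```

```bash
python3 - <<'E'
from kin import *
plan(C+.032*CX-.0015*np.array([-CX[1],CX[0],0]),tilt(PC,-28))
E
```

```text
t 27.88 tcp [ 0.5038 -0.0465  0.1708] q [-0.468  0.67   1.733  0.378  1.124 -1.025] F [-0.2  0.5 -3.3] gap 0.119
[[-0.284  0.948 -0.143]
 [ 0.837  0.318  0.445]
 [ 0.468  0.007 -0.884]]
tcp target [ 0.5017 -0.0431  0.1677] | lin(tool now) [ 2.  -0.9  4.6] | lin(tool target) [ 2.  -0.9  4.6] | rot [0.3 0.1 0.2]
```

{"fn": "drive_tool", "kwargs": {"linear": [[-1, 0, 2], [-1, 0, 2], [-1, 0, 2]], "rot": [[0, 0, 0], [0, 0, 0], [0, 0, 0]], "hand": [0, 0, 0]}}

```text
t: 28.13
tcp_pos: [0.504, -0.0462, 0.165]
tool_rot: [0.566, 0.788, 0.144, -0.194]
force: [-1.6, -6.7, 20.7]
finger_gap: 0.124
```

{"fn": "drive_tool", "kwargs": {"linear": [[0.5, 0, -1], [0, 0, 0], [0, 0, 0], [0, 0, 0], [0, 0, 0]], "rot": [[0, 0, 0], [0, 0, 0], [0, 0, 0], [0, 0, 0], [0, 0, 0]], "hand": [0, 40, 40, 40, 40]}}

```text
t: 28.55
tcp_pos: [0.5045, -0.0465, 0.1653]
tool_rot: [0.566, 0.789, 0.144, -0.193]
force: [-0.3, 0.0, -1.0]
finger_gap: 0.469
```

{"fn": "drive_tool", "kwargs": {"linear": [[0, 0, -10], [0, 0, -25], [0, 0, -30], [0, 0, -30], [0, 0, -10], [0, 0, 0]], "rot": [[0, 0, 0], [0, 0, 0], [0, 0, 0], [0, 0, 0], [0, 0, 0], [0, 0, 0]], "hand": [40, 40, 40, 40, 40, 40]}}

```text
t: 29.05
tcp_pos: [0.5199, -0.0957, 0.2632]
tool_rot: [0.566, 0.788, 0.143, -0.195]
force: [0.2, 0.6, -0.1]
finger_gap: 0.467
```

```bash
python3 - <<'E'
from kin import *
plan(C-.032*CX+[0,0,.06],tilt(PC,28))
w=cams.snapshot('wrist');b=cams.snapshot('side')
for n in('wrist','side'):
  for l in('insert_a_mid','insert_a'):
    for k in cams.spot_point(l,n)[:2]: print(n,l,np.round(k['at'],1),round(k['score'],2),np.round(ray(n,k['at'],.12),4))
  for k in cams.regions_of('insert_a',n)[:2]:
    (cx,cy),wh,an=cv2.minAreaRect(np.argwhere(k['pixels'])[:,::-1].astype(np.float32)); print(round(cx),round(cy),np.round(wh),an)
cv2.imwrite('pics/c4.png',np.hstack([cv2.resize(w,(400,300)),cv2.resize(b[180:330,130:330],(400,300))])[:,:,::-1])
E
```

```text
t 29.05 tcp [ 0.5199 -0.0957  0.2632] q [-0.531  0.559  1.597  0.322  1.374 -0.983] F [ 0.2  0.6 -0.1] gap 0.467
[[-0.284  0.948 -0.146]
 [ 0.837  0.319  0.445]
 [ 0.469  0.005 -0.883]]
tcp target [0.4667 0.0662 0.2277] | lin(tool now) [133.9   1.1 111.2] | lin(tool target) [167.1   1.  -48.7] | rot [  0.3 -55.9   0.1]
wrist insert_a [282.2 108.4] 0.69 [0.4641 0.0714 0.12  ]
280 188 [160.  33.] 90.0
side insert_a_mid [351.4 334.6] 0.91 [ 0.5557 -0.269   0.12  ]
side insert_a_mid [226.8 231.4] 0.39 [0.4936 0.0112 0.12  ]
side insert_a [201.  218.7] 0.92 [0.4679 0.0637 0.12  ]
side insert_a [343.9 354.4] 0.69 [ 0.5266 -0.2883  0.12  ]
356 330 [22. 51.] 3.3664608001708984
229 234 [71. 18.] 39.93638610839844
```

View pics/c4.png

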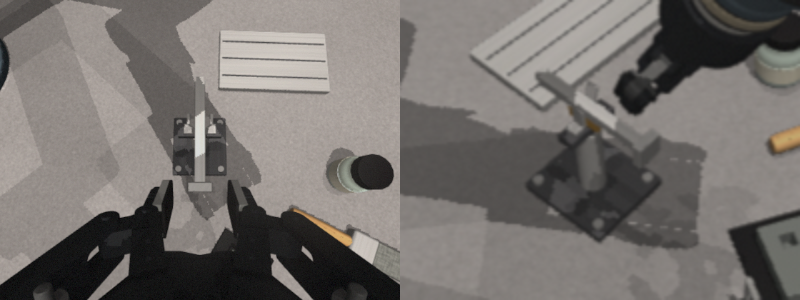

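The insert lies level in the clip: shank at wrist column 280, heel at small-picture (200,187). I go round to the tip side.

{"fn": "drive_tool", "kwargs": {"linear": [[7, 0, -14], [7, 0, -14], [0, 0, 0], [0, 0, 0], [0, 0, 0], [0, 0, 0], [0, 0, 0], [0, 0, 0], [0, 0, 0], [0, 0, 0], [20, 0, -9], [20, 0, -9], [20, 0, -9], [20, 0, -9], [20, 0, -9], [20, 0, -9], [10, 0, -5], [0, 0, 0]], "rot": [[0, 0, 0], [0, 0, 0], [0, -7, 0], [0, -7, 0], [0, -7, 0], [0, -7, 0], [0, -7, 0], [0, -7, 0], [0, -7, 0], [0, -7, 0], [0, 0, 0], [0, 0, 0], [0, 0, 0], [0, 0, 0], [0, 0, 0], [0, 0, 0], [0, 0, 0], [0, 0, 0]], "hand": [40, 40, 40, 40, 40, 40, 40, 40, 40, 40, 40, 40, 40, 40, 40, 40, 40, 40]}}

```text
t: 30.95
tcp_pos: [0.4647, 0.05, 0.2724]
tool_rot: [0.562, 0.791, -0.146, 0.192]
force: [0.2, 0.5, -0.9]
finger_gap: 0.471
```

```bash
python3 - <<'E'
from kin import *
plan(C-.031*CX,tilt(PC,28))
w=cams.snapshot('wrist')
for k in cams.regions_of('insert_a','wrist')[:2]:
    (cx,cy),wh,an=cv2.minAreaRect(np.argwhere(k['pixels'])[:,::-1].astype(np.float32)); print(k['rect'],round(cx,1),round(cy,1),np.round(wh),an)
for k in cams.spot_point('insert_a','wrist')[:2]: print(k,ray('wrist',k['at'],.12))
print(proj('wrist',[C,C-.064*CX]))
E
```

```text
t 30.95 tcp [0.4647 0.05   0.2724] q [ 0.089  0.399  1.899 -0.656  0.847  0.197] F [ 0.2  0.5 -0.9] gap 0.471
[[-0.295  0.945  0.14 ]
 [ 0.833  0.326 -0.447]
 [-0.468 -0.015 -0.884]]
tcp target [0.467  0.0652 0.1677] | lin(tool now) [61.   8.8 86. ] | lin(tool target) [61.3  7.1 86. ] | rot [-0.5 -0.1  0.9]
[276.7, 101.0, 301.2, 252.0] 288.5 177.9 [ 27. 148.] 0.902221143245697
[271.4, 275.9, 294.5, 355.2] 286.7 314.9 [24. 79.] 6.709836959838867
{'at': [286.4, 269.6], 'score': 0.92} [ 0.52459159 -0.10918684  0.12      ]
{'at': [298.0, 106.9], 'score': 0.66} [0.47070757 0.06272725 0.12      ]
[[291.04000928 173.44356202]
 [294.48846057  89.20645162]]
```

{"fn": "drive_tool", "kwargs": {"linear": [[12, 3, 12], [12, 3, 12], [12, 1, 12], [12, 0, 12], [4, 0, 8], [0, 0, 0]], "rot": [[-0.5, 0, 0.9], [0, 0, 0], [0, 0, 0], [0, 0, 0], [0, 0, 0], [0, 0, 0]], "hand": [40, 40, 40, 40, 40, 40]}}

```text
t: 31.6
tcp_pos: [0.4716, 0.0638, 0.1978]
tool_rot: [0.572, 0.783, -0.139, 0.199]
force: [-0.6, -0.8, -0.3]
finger_gap: 0.471
```

```bash
python3 - <<'E'
from kin import *
plan(C-.031*CX,tilt(PC,28))
w=cams.snapshot('wrist')
for k in cams.regions_of('insert_a','wrist')[:2]:
    (cx,cy),wh,an=cv2.minAreaRect(np.argwhere(k['pixels'])[:,::-1].astype(np.float32)); print(k['rect'],round(cx,1),round(cy,1),np.round(wh),an)
for k in cams.spot_point('insert_a','wrist')[:2]: print(k,ray('wrist',k['at'],.12))
print(proj('wrist',[C,C-.064*CX]))
E
```

```text
t 31.6 tcp [0.4716 0.0638 0.1978] q [ 0.118  0.548  1.941 -0.79   0.706  0.437] F [-0.6 -0.8 -0.3] gap 0.471
[[-0.266  0.952  0.152]
 [ 0.841  0.306 -0.446]
 [-0.471  0.01  -0.882]]
tcp target [0.467  0.0652 0.1677] | lin(tool now) [16.6 -4.2 25.2] | lin(tool target) [16.6 -3.9 25.2] | rot [ 0.2  0.1 -0.8]
[259.7, 193.9, 293.4, 336.8] 273.4 265.0 [143.  33.] 88.94881439208984
[270.9, 337.4, 284.8, 356.4] 278.0 346.5 [19. 10.] 90.0
{'at': [271.6, 197.2], 'score': 0.59} [0.46923009 0.06332254 0.12      ]
[[271.96958974 262.21837475]
 [267.70784922 180.9638707 ]]
```

{"fn": "drive_tool", "kwargs": {"linear": [[4, -1.5, 8], [4, -1.5, 8], [4, 0, 7], [2, 0, 4], [0, 0, 0]], "rot": [[0, 0, -0.8], [0, 0, 0], [0, 0, 0], [0, 0, 0], [0, 0, 0]], "hand": [40, 40, 40, 40, 40]}}

```text
t: 32.17
tcp_pos: [0.4722, 0.0613, 0.1707]
tool_rot: [0.567, 0.786, -0.137, 0.202]
force: [-0.2, 0.8, 0.5]
finger_gap: 0.467
```

```bash
python3 - <<'E'
from kin import *
plan(C-.028*CX,tilt(PC,28))
E
```

```text
t 32.17 tcp [0.4722 0.0613 0.1707] q [ 0.113  0.603  1.963 -0.873  0.645  0.523] F [-0.2  0.8  0.5] gap 0.467
[[-0.274  0.948  0.163]
 [ 0.837  0.318 -0.445]
 [-0.474  0.014 -0.88 ]]
tcp target [0.468  0.0624 0.1677] | lin(tool now) [ 3.5 -3.7  1.5] | lin(tool target) [ 3.5 -3.6  1.5] | rot [ 0.8  0.3 -0.3]
```

{"fn": "drive_tool", "kwargs": {"linear": [[2, -2, 1], [1, -2, 1], [0, 0, 0], [0, 0, 0], [0, 0, 0], [0, 0, 0], [0, 0, 0], [0, 0, 0]], "rot": [[0.8, 0.3, -0.3], [0, 0, 0], [0, 0, 0], [0, 0, 0], [0, 0, 0], [0, 0, 0], [0, 0, 0], [0, 0, 0]], "hand": [40, 40, 0, 0, 0, 0, 0, 0], "force": 100}}

```text
t: 32.83
tcp_pos: [0.4678, 0.0615, 0.1684]
tool_rot: [0.567, 0.787, -0.141, 0.196]
force: [-0.2, -1.5, -1.5]
finger_gap: 0.119
```

```bash
python3 - <<'E'
from kin import *
plan(C-.028*CX,tilt(PC,28))
E
```

```text
t 32.83 tcp [0.4678 0.0615 0.1684] q [ 0.114  0.605  1.966 -0.861  0.65   0.512] F [-0.2 -1.5 -1.5] gap 0.119
[[-0.279  0.949  0.149]
 [ 0.838  0.316 -0.445]
 [-0.469  0.    -0.883]]
tcp target [0.468  0.0624 0.1677] | lin(tool now) [1.  0.4 0.3] | lin(tool target) [1.  0.4 0.3] | rot [-0.  -0.  -0.1]
```

{"fn": "drive_tool", "kwargs": {"linear": [[-3, 0, -5], [-5.6, 0, -10.6], [-5.6, 0, -10.6], [-5.6, 0, -10.6], [-6, 0, -12], [-6, 0, -12], [-6, 0, -12], [-6, 0, -12], [-6, 0, -12], [-6, 0, -12], [-6, 0, -12], [-6, 0, -12], [0, 0, 0]], "rot": [[0, 0, 0], [0, 0, 0], [0, 0, 0], [0, 0, 0], [0, 0, 0], [0, 0, 0], [0, 0, 0], [0, 0, 0], [0, 0, 0], [0, 0, 0], [0, 0, 0], [0, 0, 0], [0, 0, 0]], "hand": [0, 0, 0, 0, 0, 0, 0, 0, 0, 0, 0, 0, 0]}}

```text
t: 33.92
tcp_pos: [0.4632, 0.0651, 0.3248]
tool_rot: [0.568, 0.789, -0.14, 0.19]
force: [0.2, 0.1, -2.0]
finger_gap: 0.126
```

{"fn": "drive_tool", "kwargs": {"linear": [[0, 0, 0], [0, 0, 0], [0, 0, 0], [0, 0, 0], [0, 0, 0], [0, 0, 0], [0, 0, 0], [0, 0, 0], [0, 0, 0], [0, 0, 0], [0, 0, 0], [0, 0, 0], [0, 0, 0], [0, 0, 0]], "rot": [[0, 6.9, 0], [0, 6.9, 0], [0, 6.9, 0], [0, 6.9, 0], [0, 6.9, 0], [0, 6.9, 0], [0, 6.9, 0], [0, 6.9, 0], [0, 6.9, 0], [0, 6.9, 0], [0, 6.9, 0], [0, 6.9, 0], [0, 6.9, 0], [0, 0, 0]], "hand": [0, 0, 0, 0, 0, 0, 0, 0, 0, 0, 0, 0, 0, 0]}}

```text
t: 35.08
tcp_pos: [0.4589, 0.0653, 0.3213]
tool_rot: [0.49, 0.682, 0.316, -0.442]
force: [-0.5, -0.6, -2.6]
finger_gap: 0.121
```

```bash
python3 - <<'E'
from kin import *
plan((.515,.194,.19),tilt(PC,-62))
im=cams.snapshot('side'); 
for k in cams.regions_of('insert_a','side')[:3]: print(k['rect'],k['score'])
E
```

```text
t 35.08 tcp [0.4589 0.0653 0.3213] q [-0.447  0.582  1.748  0.725  1.753 -1.012] F [-0.5 -0.6 -2.6] gap 0.121
[[-0.129  0.947 -0.294]
 [ 0.389  0.321  0.863]
 [ 0.912 -0.003 -0.41 ]]
tcp target [0.5301 0.1488 0.2154] | lin(tool now) [-73.4  94.6  94.5] | lin(tool target) [-67.   94.1  99.7] | rot [-0.3 -3.8 -0. ]
[153.0, 116.4, 178.0, 179.6] 0.86
[353.2, 384.0, 422.3, 419.1] 0.65
[343.2, 301.7, 370.2, 358.0] 0.58
```

{"fn": "drive_tool", "kwargs": {"linear": [[-7, 10.5, 10.5], [-7, 10.5, 10.5], [-7, 10.5, 10.5], [-7, 10.5, 10.5], [-7, 10.5, 10.5], [-7, 10.5, 10.5], [-7, 10.5, 10.5], [-7, 10.5, 10.5], [-6, 8, 8], [0, 0, 0]], "rot": [[-0.3, -3.8, 0], [0, 0, 0], [0, 0, 0], [0, 0, 0], [0, 0, 0], [0, 0, 0], [0, 0, 0], [0, 0, 0], [0, 0, 0], [0, 0, 0]], "hand": [0, 0, 0, 0, 0, 0, 0, 0, 0, 0]}}

```text
t: 36.02
tcp_pos: [0.535, 0.1556, 0.2172]
tool_rot: [0.5, 0.703, 0.296, -0.41]
force: [0.3, 0.6, -0.8]
finger_gap: 0.122
```

```bash
python3 - <<'E'
from kin import *
plan((.515,.194,.135),tilt(PC,-62))
a=cams.snapshot('scene');b=cams.snapshot('side'); 
for n in('side','scene'):
  for k in cams.regions_of('insert_a',n)[:3]: print(n,k['rect'],k['score'])
  print(n,'pred tip/heel',proj(n,[[.515,.194,.19+.027],[.515,.194,.19-.109]]))
cv2.imwrite('pics/e1.png',np.hstack([cv2.resize(a[100:220,250:410],(400,300)),cv2.resize(b[120:270,130:330],(400,300))])[:,:,::-1])
E
```

```text
t 36.02 tcp [0.535  0.1556 0.2172] q [-0.236  0.775  1.634  0.831  1.52  -0.976] F [ 0.3  0.6 -0.8] gap 0.122
[[-0.164  0.945 -0.282]
 [ 0.46   0.326  0.826]
 [ 0.873  0.006 -0.488]]
tcp target [0.5301 0.1488 0.1604] | lin(tool now) [-51.9  -7.2  23.5] | lin(tool target) [-52.5  -6.8  22.4] | rot [-0.3  1.2  0.5]
side [181.4, 126.4, 207.0, 181.7] 0.81
side [343.6, 302.4, 370.8, 356.1] 0.7
side pred tip/heel [[187.74456578 131.34229475]
 [196.10531541 183.66682515]]
scene [293.2, 151.1, 377.4, 217.7] 0.66
scene [163.3, 238.9, 182.8, 271.8] 0.6
scene [324.0, 116.5, 331.6, 163.3] 0.48
scene pred tip/heel [[325.99765094 118.85664893]
 [321.31180037 155.86152022]]
```

View pics/e1.png

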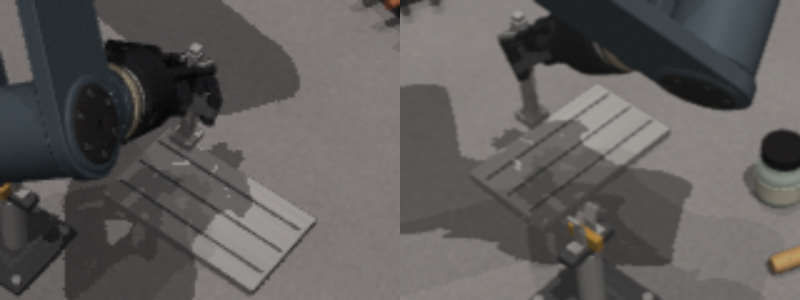

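The insert hangs tip up over the robot-side end of the plate. I lower it.

{"fn": "drive_tool", "kwargs": {"linear": [[-10, -3, 4], [-10, -3, 4], [-10, -1, 4], [-10, 0, 4], [-8, 0, 4], [-4, 0, 2], [0, 0, 0]], "rot": [[-0.3, 1.2, 0.5], [0, 0, 0], [0, 0, 0], [0, 0, 0], [0, 0, 0], [0, 0, 0], [0, 0, 0]], "hand": [0, 0, 0, 0, 0, 0, 0]}}

```text
t: 36.8
tcp_pos: [0.5292, 0.1429, 0.1591]
tool_rot: [0.503, 0.695, 0.303, -0.416]
force: [0.1, 0.0, -2.0]
finger_gap: 0.116
```

```bash
python3 - <<'E'
from kin import *
plan((.515,.194,.121),tilt(PC,-62))
E
```

```text
t 36.8 tcp [0.5292 0.1429 0.1591] q [-0.265  0.875  1.658  0.838  1.461 -1.073] F [ 0.1  0.  -2. ] gap 0.116
[[-0.149  0.951 -0.272]
 [ 0.446  0.31   0.84 ]
 [ 0.883  0.004 -0.47 ]]
tcp target [0.5301 0.1488 0.1464] | lin(tool now) [-8.8  2.7 10.7] | lin(tool target) [-8.8  2.8 10.6] | rot [ 0.5  0.  -0. ]
```

{"fn": "drive_tool", "kwargs": {"linear": [[-4, 0, 2.1], [-2.7, 0, 1.4], [-2, 0, 1]], "rot": [[0.5, 0, 0], [0, 0, 0], [0, 0, 0]], "hand": [0, 0, 0]}}

```text
t: 37.05
tcp_pos: [0.5295, 0.1428, 0.1484]
tool_rot: [0.501, 0.696, 0.3, -0.418]
force: [0.2, -0.2, -1.3]
finger_gap: 0.118
```

{"fn": "drive_tool", "kwargs": {"linear": [[-1.8, 0, 0.9], [-1.8, 0, 0.9]], "rot": [[0, 0, 0], [0, 0, 0]], "hand": [0, 0]}}

```text
t: 37.22
tcp_pos: [0.5298, 0.1429, 0.1443]
tool_rot: [0.5, 0.696, 0.301, -0.418]
force: [-0.1, -0.6, -2.5]
finger_gap: 0.124
```

{"fn": "drive_tool", "kwargs": {"linear": [[-1.8, 0, 0.9], [-1.8, 0, 0.9]], "rot": [[0, 0, 0], [0, 0, 0]], "hand": [0, 0]}}

```text
t: 37.38
tcp_pos: [0.5298, 0.1435, 0.1433]
tool_rot: [0.498, 0.695, 0.303, -0.421]
force: [0.1, -3.8, 9.3]
finger_gap: 0.124
```

```bash
python3 - <<'E'
from kin import *
st()
E
```

```text
t 37.38 tcp [0.5298 0.1435 0.1433] q [-0.263  0.907  1.65   0.837  1.456 -1.092] F [ 0.1 -3.8  9.3] gap 0.124
[[-0.149  0.948 -0.282]
 [ 0.438  0.32   0.84 ]
 [ 0.887  0.002 -0.463]]
```

Contact on the plate, upright. I release and back out along the tool.

{"fn": "drive_tool", "kwargs": {"linear": [[0, 0, 0], [0, 0, 0], [0, 0, 0], [0, 0, 0], [0, 0, -8], [0, 0, -20], [0, 0, -25], [0, 0, -25], [0, 0, -25], [0, 0, -20], [0, 0, -10]], "rot": [[0, 0, 0], [0, 0, 0], [0, 0, 0], [0, 0, 0], [0, 0, 0], [0, 0, 0], [0, 0, 0], [0, 0, 0], [0, 0, 0], [0, 0, 0], [0, 0, 0]], "hand": [30, 30, 30, 30, 30, 40, 40, 40, 40, 40, 40]}}

```text
t: 38.3
tcp_pos: [0.5673, 0.0282, 0.2086]
tool_rot: [0.497, 0.695, 0.301, -0.424]
force: [0.8, 0.1, -0.7]
finger_gap: 0.467
```

```bash
python3 - <<'E'
from kin import *
Rt=tilt(-104,62); P2=np.array([.5868,-.2035,.104])+.002*Rt[:,1]+.054*np.array([-.242,-.970,0])
print(P2); plan(P2-.1*Rt[:,2],Rt)
for n in('side','scene'):
  cams.snapshot(n)
  for l,z in(('insert_a',.008),('insert_a',.148),('jar',0),('brush',.01)):
    for k in cams.spot_point(l,n)[:3]: print(n,l,np.round(k['at'],1),round(k['score'],2),z,np.round(ray(n,k['at'],z),3))
  for k in cams.regions_of('insert_a',n)[:3]: print(np.round(k['rect']),round(k['score'],2))
  print(proj(n,np.array([P2*[1,1,0]+[0,0,h] for h in(.024,.144)]+[[.5145,.189,h] for h in (.012,.148)])).round())
E
```

```text
[ 0.57567259 -0.25636384  0.104     ]
t 38.3 tcp [0.5673 0.0282 0.2086] q [-0.419  0.844  1.493  0.713  1.69  -1.008] F [ 0.8  0.1 -0.7] gap 0.467
[[-0.147  0.946 -0.289]
 [ 0.435  0.325  0.84 ]
 [ 0.889 -0.002 -0.459]]
tcp target [ 0.6086 -0.1244  0.1763] | lin(tool now) [-101.1  -10.5 -125.3] | lin(tool target) [-36.3  76.9 137.1] | rot [  -0.4 -120.6   40.2]
side insert_a [346.7 356.5] 0.92 0.008 [ 0.573 -0.255  0.008]
side insert_a [189.2 161. ] 0.79 0.008 [0.562 0.351 0.008]
side insert_a [346.7 356.5] 0.92 0.148 [ 0.517 -0.303  0.148]
side insert_a [189.2 161. ] 0.79 0.148 [0.508 0.192 0.148]
side jar [319.7 216. ] 0.87 0 [ 0.729  0.04  -0.   ]
side brush [353.6 243.9] 0.66 0.01 [ 0.737 -0.068  0.01 ]
side brush [193.8 160.6] 0.53 0.01 [0.571 0.344 0.01 ]
[344. 305. 368. 354.] 0.93
[185. 160. 208. 211.] 0.69
[[349. 352.]
 [358. 314.]
 [201. 208.]
 [193. 161.]]
scene insert_a [326.6 137.8] 0.7 0.008 [0.424 0.287 0.008]
scene insert_a [182.1 270.7] 0.65 0.008 [ 0.571 -0.253  0.008]
scene insert_a [326.6 137.8] 0.7 0.148 [0.517 0.202 0.148]
scene insert_a [182.1 270.7] 0.65 0.148 [ 0.643 -0.262  0.148]
scene jar [316.6 262.3] 0.87 0 [0.728 0.031 0.   ]
scene jar [290.6 291.2] 0.58 0 [ 0.755 -0.064  0.   ]
[316. 137. 324. 177.] 0.7
[165. 240. 181. 270.] 0.67
[[180. 270.]
 [170. 246.]
 [318. 173.]
 [322. 139.]]
```

{"fn": "drive_tool", "kwargs": {"linear": [[27, 0, -14], [27, 0, -14], [27, 0, -14], [0, 0, 0], [0, 0, 0], [0, 0, 0], [0, 0, 0], [0, 0, 0], [0, 0, 0], [0, 0, 0], [0, 0, 0], [0, 0, 0], [0, 0, 0], [0, 0, 0], [0, 0, 0], [0, 0, 0], [0, 0, 0], [0, 0, 0], [0, 0, 0], [0, 0, 0]], "rot": [[0, 0, 0], [0, 0, 0], [0, 0, 0], [0, -7, 0], [0, -7, 0], [0, -7, 0], [0, -7, 0], [0, -7, 0], [0, -7, 0], [0, -7, 0], [0, -7, 0], [0, -7, 0], [0, -7, 0], [0, -7, 0], [0, -7, 0], [0, -7, 0], [0, -7, 0], [0, -7, 0], [0, -7, 0], [0, -7, 0]], "hand": [45, 45, 45, 45, 45, 45, 45, 45, 45, 45, 45, 45, 45, 45, 45, 45, 45, 45, 45, 45]}}

```text
t: 40.57
tcp_pos: [0.5668, 0.0331, 0.3092]
tool_rot: [0.508, 0.71, -0.277, 0.402]
force: [-0.9, -0.9, -1.3]
finger_gap: 0.526
```

{"fn": "drive_tool", "kwargs": {"linear": [[0, 0, 0], [0, 0, 0], [0, 0, 0], [0, 0, 0], [0, 0, 0], [0, 0, 0]], "rot": [[5.5, 0, 3.4], [5.5, 0, 3.4], [5.5, 0, 3.4], [5.5, 0, 3.4], [5.5, 0, 3.4], [0, 0, 0]], "hand": [45, 45, 45, 45, 45, 45]}}

```text
t: 41.07
tcp_pos: [0.5608, 0.0388, 0.3036]
tool_rot: [0.687, 0.537, -0.385, 0.301]
force: [0.4, 0.4, 0.5]
finger_gap: 0.531
```

```bash
cat >> kin.py <<'E'
RP=tilt(-104,62); P2=np.array([.5757,-.2564,.104])
E
python3 - <<'E'
from kin import *
plan(P2-.1*RP[:,2],RP)
E
```

```text
t 41.07 tcp [0.5608 0.0388 0.3036] q [ 0.182  0.684  1.465 -0.891  1.58   0.702] F [0.4 0.4 0.5] gap 0.531
[[ 0.126  0.971 -0.205]
 [ 0.506 -0.241 -0.828]
 [-0.853  0.    -0.522]]
tcp target [ 0.6086 -0.1245  0.1763] | lin(tool now) [ 31.9  85.7 191.8] | lin(tool target) [ 43.4  85.9 189.4] | rot [ 0.1 -3.4  0. ]
```

{"fn": "drive_tool", "kwargs": {"linear": [[4.5, 9.5, 21], [4.5, 9.5, 21], [4.5, 9.5, 21], [4.5, 9.5, 21], [4.5, 9.5, 21], [4.5, 9.5, 21], [4.5, 9.5, 21], [4.5, 9.5, 21], [4, 8, 14], [0, 0, 0]], "rot": [[0, -3.4, 0], [0, 0, 0], [0, 0, 0], [0, 0, 0], [0, 0, 0], [0, 0, 0], [0, 0, 0], [0, 0, 0], [0, 0, 0], [0, 0, 0]], "hand": [45, 45, 45, 45, 45, 45, 45, 45, 45, 45]}}

```text
t: 41.9
tcp_pos: [0.6101, -0.1197, 0.1765]
tool_rot: [0.667, 0.541, -0.4, 0.32]
force: [-0.0, 0.2, 1.1]
finger_gap: 0.528
```

```bash
python3 - <<'E'
from kin import *
plan(P2-.04*RP[:,2],RP)
cams.snapshot('wrist')
for k in cams.regions_of('insert_a','wrist')[:3]:
    (cx,cy),wh,an=cv2.minAreaRect(np.argwhere(k['pixels'])[:,::-1].astype(np.float32)); print(k['rect'],round(k['score'],2),round(cx,1),round(cy,1),np.round(wh),an)
for k in cams.spot_point('insert_a','wrist')[:2]: print(np.round(k['at']),k['score'])
print(proj('wrist',[P2*[1,1,0]+[0,0,h] for h in(.024,.08,.134)]))
E
```

```text
t 41.9 tcp [ 0.6101 -0.1197  0.1765] q [-0.058  0.891  1.484 -1.113  1.322  0.778] F [-0.   0.2  1.1] gap 0.528
[[ 0.094  0.978 -0.188]
 [ 0.465 -0.21  -0.86 ]
 [-0.88  -0.007 -0.474]]
tcp target [ 0.5958 -0.1759  0.1481] | lin(tool now) [-2.5 -2.  64.5] | lin(tool target) [-2.2 -0.3 64.5] | rot [ 1.5 -0.3  1.2]
[255.2, 127.7, 291.1, 270.9] 0.88 271.0 199.0 [144.  34.] 90.0
[273. 114.] 0.73
[[275.36876142 128.10615145]
 [274.85454269 189.46345881]
 [274.31199718 254.20075851]]
```

{"fn": "drive_tool", "kwargs": {"linear": [[-2, -2, 12], [0, -2, 18], [0, 0, 18], [0, 0, 14], [0, 0, 0]], "rot": [[1.5, -0.3, 1.2], [0, 0, 0], [0, 0, 0], [0, 0, 0], [0, 0, 0]], "hand": [45, 45, 45, 45, 45]}}

```text
t: 42.47
tcp_pos: [0.5941, -0.1693, 0.1544]
tool_rot: [0.676, 0.527, -0.402, 0.322]
force: [0.1, -0.2, -1.0]
finger_gap: 0.526
```

```bash
python3 - <<'E'
from kin import *
plan(P2-.0015*RP[:,1],RP)
E
```

```text
t 42.47 tcp [ 0.5941 -0.1693  0.1544] q [-0.138  0.915  1.527 -1.175  1.261  0.845] F [ 0.1 -0.2 -1. ] gap 0.526
[[ 0.121  0.971 -0.205]
 [ 0.454 -0.238 -0.859]
 [-0.883  0.011 -0.469]]
tcp target [ 0.5858 -0.2098  0.1294] | lin(tool now) [ 2.7  1.2 48.2] | lin(tool target) [ 2.7  1.7 48.2] | rot [ 0.5  0.  -0.4]
```

{"fn": "drive_tool", "kwargs": {"linear": [[1, 1, 14], [1, 0, 16], [0, 0, 12], [0, 0, 5], [0, 0, 0]], "rot": [[0.5, 0, -0.4], [0, 0, 0], [0, 0, 0], [0, 0, 0], [0, 0, 0]], "hand": [45, 45, 45, 45, 45]}}

```text
t: 42.88
tcp_pos: [0.5846, -0.2137, 0.1283]
tool_rot: [0.676, 0.527, -0.406, 0.317]
force: [-0.2, 0.6, 0.4]
finger_gap: 0.529
```

```bash
python3 - <<'E'
from kin import *
plan(P2-.0015*RP[:,1],RP)
E
```

```text
t 42.88 tcp [ 0.5846 -0.2137  0.1283] q [-0.211  0.952  1.544 -1.236  1.206  0.873] F [-0.2  0.6  0.4] gap 0.529
[[ 0.115  0.97  -0.215]
 [ 0.455 -0.244 -0.856]
 [-0.883  0.    -0.469]]
tcp target [ 0.5858 -0.2098  0.1294] | lin(tool now) [ 1.   0.2 -4.1] | lin(tool target) [ 1.   0.2 -4.1] | rot [-0.1  0.  -0.1]
```

{"fn": "drive_tool", "kwargs": {"linear": [[0, 0, -2], [0, 0, 0], [0, 0, 0], [0, 0, 0], [0, 0, 0], [0, 0, 0], [-7, 0, -4], [-9, 0, -5], [-12, 0, -7], [-12, 0, -7], [-12, 0, -7], [-12, 0, -7], [-12, 0, -7], [-12, 0, -7], [-12, 0, -7], [-12, 0, -7], [-12, 0, -7], [-12, 0, -7]], "rot": [[0, 0, 0], [0, 0, 0], [0, 0, 0], [0, 0, 0], [0, 0, 0], [0, 0, 0], [0, 0, 0], [0, 0, 0], [0, 0, 0], [0, 0, 0], [0, 0, 0], [0, 0, 0], [0, 0, 0], [0, 0, 0], [0, 0, 0], [0, 0, 0], [0, 0, 0], [0, 0, 0]], "hand": [45, 0, 0, 0, 0, 0, 0, 0, 0, 0, 0, 0, 0, 0, 0, 0, 0, 0], "force": 100}}

```text
t: 44.38
tcp_pos: [0.5846, -0.2025, 0.3046]
tool_rot: [0.678, 0.528, -0.403, 0.316]
force: [-0.2, 0.0, -2.3]
finger_gap: 0.121
```

```bash
python3 - <<'E'
from kin import *
st(); cams.snapshot('side')
for k in cams.regions_of('insert_a','side')[:3]: print(np.round(k['rect']),round(k['score'],2))
E
```

```text
t 44.38 tcp [ 0.5846 -0.2025  0.3046] q [-0.194  0.68   1.51  -1.132  1.328  0.581] F [-0.2  0.  -2.3] gap 0.121
[[ 0.118  0.97  -0.212]
 [ 0.461 -0.243 -0.854]
 [-0.88   0.003 -0.476]]
[352. 221. 385. 295.] 0.91
[200. 222. 257. 301.] 0.66
[315. 220. 403. 255.] 0.24
```

{"fn": "drive_tool", "kwargs": {"linear": [[0, 0, 0], [0, 0, 0], [0, 0, 0], [0, 0, 0], [0, 0, 0], [0, 0, 0], [0, 0, 0], [0, 0, 0], [0, 0, 0], [0, 0, 0], [0, 0, 0], [0, 0, 0], [0, 0, 0], [0, 0, 0], [0, 0, 0], [0, 0, 0], [0, 0, 0], [0, 0, 0], [0, 0, 0]], "rot": [[0, 6.9, 0], [0, 6.9, 0], [0, 6.9, 0], [0, 6.9, 0], [0, 6.9, 0], [0, 6.9, 0], [0, 6.9, 0], [0, 6.9, 0], [0, 6.9, 0], [0, 6.9, 0], [0, 6.9, 0], [0, 6.9, 0], [0, 6.9, 0], [3.1, 0, -5.8], [3.1, 0, -5.8], [3.1, 0, -5.8], [3.1, 0, -5.8], [3.1, 0, -5.5], [0, 0, 0]], "hand": [0, 0, 0, 0, 0, 0, 0, 0, 0, 0, 0, 0, 0, 0, 0, 0, 0, 0, 0]}}

```text
t: 46.07
tcp_pos: [0.5723, -0.1988, 0.3044]
tool_rot: [0.546, 0.793, 0.162, -0.215]
force: [-0.1, -0.4, -2.4]
finger_gap: 0.117
```

```bash
python3 - <<'E'
from kin import *
plan(C+.030*CX+[0,0,.08],tilt(PC,-28))
for n in('side','scene'):
  cams.snapshot(n)
  for k in cams.regions_of('insert_a',n)[:4]: print(n,np.round(k['rect']),round(k['score'],2))
E
```

```text
t 46.07 tcp [ 0.5723 -0.1988  0.3044] q [-0.633  0.641  1.305  0.305  1.652 -1.044] F [-0.1 -0.4 -2.4] gap 0.117
[[-0.311  0.936 -0.165]
 [ 0.797  0.351  0.492]
 [ 0.518  0.021 -0.855]]
tcp target [ 0.5025 -0.0407  0.2477] | lin(tool now) [118.3 -11.  137.8] | lin(tool target) [125.4 -16.  130.9] | rot [ 0.  -3.2  2.4]
side [187. 160. 209. 211.] 0.93
side [268. 194. 353. 252.] 0.65
scene [315. 140. 324. 180.] 0.71
scene [176. 160. 226. 212.] 0.66
```

{"fn": "drive_tool", "kwargs": {"linear": [[10, -1.5, 15], [14, -1.5, 15], [14, -1.5, 15], [14, -1.5, 15], [14, -1.5, 15], [14, -1.5, 15], [14, -1.5, 15], [14, -1, 14], [12, -1, 10], [0, 0, 0]], "rot": [[0, -3.2, 2.4], [0, 0, 0], [0, 0, 0], [0, 0, 0], [0, 0, 0], [0, 0, 0], [0, 0, 0], [0, 0, 0], [0, 0, 0], [0, 0, 0]], "hand": [0, 0, 0, 0, 0, 0, 0, 0, 0, 0]}}

```text
t: 47.1
tcp_pos: [0.5023, -0.0403, 0.2477]
tool_rot: [0.58, 0.779, 0.142, -0.191]
force: [-0.5, -0.2, -2.6]
finger_gap: 0.115
```

```bash
python3 - <<'E'
from kin import *
plan(C+.030*CX+[0,0,.03],tilt(PC,-28))
E
```

```text
t 47.1 tcp [ 0.5023 -0.0403  0.2477] q [-0.46   0.54   1.7    0.363  1.265 -0.924] F [-0.5 -0.2 -2.6] gap 0.115
[[-0.253  0.958 -0.133]
 [ 0.849  0.286  0.444]
 [ 0.463 -0.001 -0.886]]
tcp target [ 0.5025 -0.0407  0.1977] | lin(tool now) [-23.6   0.1  44.1] | lin(tool target) [-23.9   0.   43.9] | rot [ 0.8  0.4 -1.7]
```

{"fn": "drive_tool", "kwargs": {"linear": [[-6, 0, 11], [-6, 0, 11], [-6, 0, 11], [-5, 0, 10], [0, 0, 0]], "rot": [[0.8, 0.4, -1.7], [0, 0, 0], [0, 0, 0], [0, 0, 0], [0, 0, 0]], "hand": [0, 0, 0, 0, 0]}}

```text
t: 47.52
tcp_pos: [0.5041, -0.0432, 0.2003]
tool_rot: [0.569, 0.787, 0.142, -0.191]
force: [-0.9, -1.0, -1.0]
finger_gap: 0.123
```

```bash
python3 - <<'E'
from kin import *
plan(C+.030*CX,tilt(PC,-28))
w=cams.snapshot('wrist'); c=cv2.resize(w[150:280,215:345],(500,500),interpolation=2); cv2.imwrite('pics/c5.png',c[:,:,::-1])
E
```

```text
t 47.52 tcp [ 0.5041 -0.0432  0.2003] q [-0.461  0.618  1.723  0.369  1.174 -0.99 ] F [-0.9 -1.  -1. ] gap 0.123
[[-0.281  0.95  -0.139]
 [ 0.841  0.313  0.441]
 [ 0.462  0.007 -0.887]]
tcp target [ 0.5025 -0.0407  0.1677] | lin(tool now) [-12.6  -1.   30.2] | lin(tool target) [-12.8  -0.7  30.1] | rot [ 0.4  0.5 -0. ]
```

View pics/c5.png

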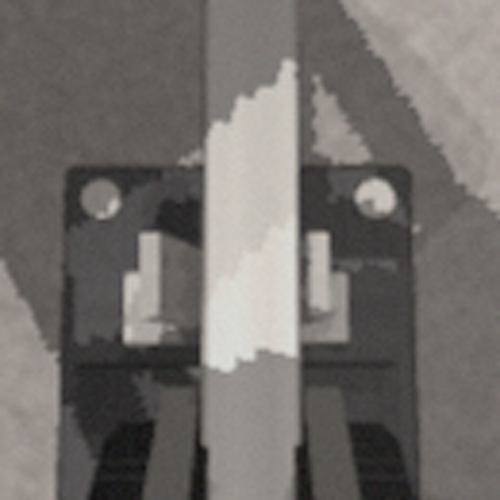

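The jaws are centred at crop x≈235 and the shank at 251, so I shift about 2.5 mm in tool -y and descend as before.

{"fn": "drive_tool", "kwargs": {"linear": [[0, -3, 0], [-2.8, 0, 5.8], [-3.7, 0, 7.3], [-3.7, 0, 7.3], [0, 0, 0]], "rot": [[0.4, 0.5, 0], [0, 0, 0], [0, 0, 0], [0, 0, 0], [0, 0, 0]], "hand": [0, 0, 0, 0, 0]}}

```text
t: 47.98
tcp_pos: [0.5029, -0.0457, 0.1787]
tool_rot: [0.568, 0.787, 0.143, -0.194]
force: [-0.7, 0.3, -3.5]
finger_gap: 0.122
```

```bash
python3 - <<'E'
from kin import *
plan(C+.030*CX-.0015*np.array([-CX[1],CX[0],0]),tilt(PC,-28))
E
```

```text
t 47.98 tcp [ 0.5029 -0.0457  0.1787] q [-0.467  0.655  1.733  0.375  1.137 -1.014] F [-0.7  0.3 -3.5] gap 0.122
[[-0.28   0.949 -0.143]
 [ 0.839  0.314  0.445]
 [ 0.467  0.005 -0.884]]
tcp target [ 0.501  -0.0412  0.1677] | lin(tool now) [-0.8 -0.3 12. ] | lin(tool target) [-0.9 -0.3 12. ] | rot [ 0.3  0.2 -0. ]
```

{"fn": "drive_tool", "kwargs": {"linear": [[-2, 0, 4], [-2, 0, 4], [0, 0, 0]], "rot": [[0.3, 0, 0], [0, 0, 0], [0, 0, 0]], "hand": [0, 0, 0]}}

```text
t: 48.23
tcp_pos: [0.5032, -0.045, 0.17]
tool_rot: [0.567, 0.787, 0.142, -0.196]
force: [-0.1, 0.2, -3.3]
finger_gap: 0.119
```

{"fn": "drive_tool", "kwargs": {"linear": [[-1, 0, 2], [-1, 0, 2]], "rot": [[0, 0, 0], [0, 0, 0]], "hand": [0, 0]}}

```text
t: 48.4
tcp_pos: [0.5033, -0.0447, 0.1659]
tool_rot: [0.567, 0.787, 0.142, -0.196]
force: [-0.9, -4.8, 13.5]
finger_gap: 0.123
```

{"fn": "drive_tool", "kwargs": {"linear": [[-0.6, 0, 1.2], [0, 0, 0], [0, 0, 0], [0, 0, 0], [0, 0, 0], [0, 0, 0]], "rot": [[0, 0, 0], [0, 0, 0], [0, 0, 0], [0, 0, 0], [0, 0, 0], [0, 0, 0]], "hand": [0, 0, 40, 40, 40, 40]}}

```text
t: 48.9
tcp_pos: [0.5037, -0.0448, 0.1658]
tool_rot: [0.567, 0.787, 0.143, -0.196]
force: [-0.2, -0.1, 0.2]
finger_gap: 0.472
```

{"fn": "drive_tool", "kwargs": {"linear": [[0, 0, -10], [0, 0, -25], [0, 0, -30], [0, 0, -30], [0, 0, -10], [7, 0, -14], [7, 0, -14], [0, 0, 0]], "rot": [[0, 0, 0], [0, 0, 0], [0, 0, 0], [0, 0, 0], [0, 0, 0], [0, 0, 0], [0, 0, 0], [0, 0, 0]], "hand": [40, 40, 40, 40, 40, 40, 40, 40]}}

```text
t: 49.57
tcp_pos: [0.5203, -0.0965, 0.2976]
tool_rot: [0.567, 0.787, 0.142, -0.196]
force: [0.6, 0.0, 0.2]
finger_gap: 0.464
```

```bash
python3 - <<'E'
from kin import *
plan(C-.028*CX+[0,0,.1],tilt(PC,28))
for n in ('wrist','side'):
  cams.snapshot(n)
  for l in('insert_a_mid','insert_a'):
    for k in cams.spot_point(l,n)[:2]: print(n,l,np.round(k['at'],1),round(k['score'],2),np.round(ray(n,k['at'],.12),4))
  for k in cams.regions_of('insert_a',n)[:3]:
    (cx,cy),wh,an=cv2.minAreaRect(np.argwhere(k['pixels'])[:,::-1].astype(np.float32)); print(round(k['score'],2),round(cx),round(cy),np.round(wh),round(an,1))
E
```

```text
t 49.57 tcp [ 0.5203 -0.0965  0.2976] q [-0.531  0.516  1.563  0.317  1.45  -0.953] F [0.6 0.  0.2] gap 0.464
[[-0.279  0.949 -0.149]
 [ 0.837  0.316  0.446]
 [ 0.47  -0.    -0.883]]
tcp target [0.468  0.0624 0.2677] | lin(tool now) [133.6   0.6 105. ] | lin(tool target) [161.8   0.8 -52.1] | rot [ -0.  -56.   -0.1]
wrist insert_a_mid [281.3 186.8] 0.78 [0.4846 0.0101 0.12  ]
wrist insert_a [279.1 124.5] 0.71 [0.4613 0.0712 0.12  ]
wrist insert_a [280.8 185.1] 0.61 [0.4828 0.012  0.12  ]
0.72 280 194 [139.  29.] 90.0
0.64 350 60 [22. 98.] 15.4
side insert_a_mid [220.1 230.3] 0.92 [0.4846 0.0199 0.12  ]
side insert_a_mid [333.2 334.5] 0.36 [ 0.5327 -0.2544  0.12  ]
side insert_a [190.8 160.7] 0.81 [0.5217 0.223  0.12  ]
side insert_a [197.7 214.2] 0.56 [0.4677 0.0773 0.12  ]
0.98 193 185 [53. 15.] 75.6
0.66 228 233 [71. 20.] 40.3
```

In the clip; same way round to the tip side.

{"fn": "drive_tool", "kwargs": {"linear": [[0, 0, 0], [0, 0, 0], [0, 0, 0], [0, 0, 0], [0, 0, 0], [0, 0, 0], [0, 0, 0], [0, 0, 0], [20, 0, -7], [20, 0, -7], [20, 0, -7], [20, 0, -7], [20, 0, -7], [20, 0, -7], [20, 0, -7], [14, 0, 0], [0, 0, 0]], "rot": [[0, -7, 0], [0, -7, 0], [0, -7, 0], [0, -7, 0], [0, -7, 0], [0, -7, 0], [0, -7, 0], [0, -7, 0], [0, 0, 0], [0, 0, 0], [0, 0, 0], [0, 0, 0], [0, 0, 0], [0, 0, 0], [0, 0, 0], [0, 0, 0], [0, 0, 0]], "hand": [40, 40, 40, 40, 40, 40, 40, 40, 40, 40, 40, 40, 40, 40, 40, 40, 40]}}

```text
t: 51.38
tcp_pos: [0.463, 0.062, 0.2531]
tool_rot: [0.564, 0.789, -0.149, 0.194]
force: [-0.1, -0.1, -0.7]
finger_gap: 0.468
```

```bash
python3 - <<'E'
from kin import *
plan(C-.028*CX+[0,0,.04],tilt(PC,28))
E
```

```text
t 51.38 tcp [0.463  0.062  0.2531] q [ 0.119  0.438  1.911 -0.687  0.826  0.274] F [-0.1 -0.1 -0.7] gap 0.468
[[-0.288  0.948  0.138]
 [ 0.832  0.319 -0.453]
 [-0.474 -0.015 -0.881]]
tcp target [0.468  0.0624 0.2077] | lin(tool now) [20.4  5.5 40.5] | lin(tool target) [20.2  4.8 40.7] | rot [-0.7  0.3  0.5]
```

{"fn": "drive_tool", "kwargs": {"linear": [[6, 2, 10], [6, 2, 12], [5, 1, 10], [3, 0, 7], [0, 0, 0]], "rot": [[-0.7, 0.3, 0.5], [0, 0, 0], [0, 0, 0], [0, 0, 0], [0, 0, 0]], "hand": [40, 40, 40, 40, 40]}}

```text
t: 51.8
tcp_pos: [0.469, 0.0626, 0.2076]
tool_rot: [0.565, 0.788, -0.141, 0.196]
force: [0.0, 0.4, 0.2]
finger_gap: 0.469
```

```bash
python3 - <<'E'
from kin import *
plan(C-.028*CX,tilt(PC,28))
cams.snapshot('wrist')
for k in cams.spot_point('insert_a','wrist')[:2]: print(np.round(k['at'],1),round(k['score'],2),np.round(ray('wrist',k['at'],.12),4))
for k in cams.regions_of('insert_a','wrist')[:3]: print(np.round(k['rect']),round(k['score'],2))
print(proj('wrist',[C,C-.064*CX]).round(1))
E
```

```text
t 51.8 tcp [0.469  0.0626 0.2076] q [ 0.116  0.527  1.94  -0.768  0.722  0.389] F [0.  0.4 0.2] gap 0.469
[[-0.283  0.947  0.15 ]
 [ 0.836  0.321 -0.445]
 [-0.469 -0.001 -0.883]]
tcp target [0.468  0.0624 0.1677] | lin(tool now) [18.8 -1.  35.2] | lin(tool target) [18.8 -1.  35.2] | rot [ 0.1 -0.   0.2]
[273.1 176.7] 0.76 [0.4643 0.0674 0.12  ]
[165.8 248.4] 0.26 [ 0.4173 -0.0087  0.12  ]
[261. 170. 297. 325.] 0.81
[[276.8 250.1]
 [276.2 168.6]]
```

{"fn": "drive_tool", "kwargs": {"linear": [[5, -0.5, 9], [5, -0.5, 9], [5, -0.5, 9], [3, 0, 6], [0, 0, 0]], "rot": [[0, 0, 0], [0, 0, 0], [0, 0, 0], [0, 0, 0], [0, 0, 0]], "hand": [40, 40, 40, 40, 40]}}

```text
t: 52.37
tcp_pos: [0.471, 0.0621, 0.1744]
tool_rot: [0.567, 0.787, -0.137, 0.201]
force: [0.4, 0.2, -0.4]
finger_gap: 0.471
```

```bash
python3 - <<'E'
from kin import *
plan(C-.028*CX,tilt(PC,28))
E
```

```text
t 52.37 tcp [0.471  0.0621 0.1744] q [ 0.114  0.594  1.962 -0.86   0.652  0.507] F [ 0.4  0.2 -0.4] gap 0.471
[[-0.276  0.947  0.161]
 [ 0.837  0.32  -0.445]
 [-0.473  0.012 -0.881]]
tcp target [0.468  0.0624 0.1677] | lin(tool now) [ 4.3 -2.9  5.3] | lin(tool target) [ 4.3 -2.8  5.3] | rot [ 0.7  0.2 -0.2]
```

{"fn": "drive_tool", "kwargs": {"linear": [[2, -2, 3], [2, -1, 3], [0, 0, 0], [0, 0, 0], [0, 0, 0], [0, 0, 0], [0, 0, 0], [0, 0, 0]], "rot": [[0.7, 0.2, -0.2], [0, 0, 0], [0, 0, 0], [0, 0, 0], [0, 0, 0], [0, 0, 0], [0, 0, 0], [0, 0, 0]], "hand": [40, 40, 0, 0, 0, 0, 0, 0], "force": 100}}

```text
t: 53.03
tcp_pos: [0.4684, 0.0615, 0.1686]
tool_rot: [0.567, 0.787, -0.141, 0.197]
force: [-0.2, -0.9, -1.9]
finger_gap: 0.118
```

```bash
python3 - <<'E'
from kin import *
plan(C-.028*CX,tilt(PC,28))
E
```

```text
t 53.03 tcp [0.4684 0.0615 0.1686] q [ 0.114  0.606  1.965 -0.862  0.651  0.513] F [-0.2 -0.9 -1.9] gap 0.118
[[-0.279  0.949  0.149]
 [ 0.837  0.317 -0.446]
 [-0.47   0.001 -0.883]]
tcp target [0.468  0.0624 0.1677] | lin(tool now) [ 1.3 -0.2  0.3] | lin(tool target) [ 1.3 -0.2  0.3] | rot [ 0.   0.1 -0.1]
```

{"fn": "drive_tool", "kwargs": {"linear": [[-3, 0, -5], [-5.6, 0, -10.6], [-5.6, 0, -10.6], [-5.6, 0, -10.6], [-6, 0, -12], [-6, 0, -12], [-6, 0, -12], [-6, 0, -12], [-6, 0, -12], [-6, 0, -12], [-6, 0, -12], [-6, 0, -12], [0, 0, 0]], "rot": [[0, 0, 0], [0, 0, 0], [0, 0, 0], [0, 0, 0], [0, 0, 0], [0, 0, 0], [0, 0, 0], [0, 0, 0], [0, 0, 0], [0, 0, 0], [0, 0, 0], [0, 0, 0], [0, 0, 0]], "hand": [0, 0, 0, 0, 0, 0, 0, 0, 0, 0, 0, 0, 0]}}

```text
t: 54.12
tcp_pos: [0.4632, 0.0655, 0.3246]
tool_rot: [0.568, 0.788, -0.14, 0.19]
force: [-0.5, -0.3, -1.8]
finger_gap: 0.117
```

{"fn": "drive_tool", "kwargs": {"linear": [[0, 0, 0], [0, 0, 0], [0, 0, 0], [0, 0, 0], [0, 0, 0], [0, 0, 0], [0, 0, 0], [0, 0, 0], [0, 0, 0], [0, 0, 0], [0, 0, 0], [0, 0, 0], [0, 0, 0], [0, 0, 0]], "rot": [[0, 6.7, 0], [0, 6.7, 0], [0, 6.7, 0], [0, 6.7, 0], [0, 6.7, 0], [0, 6.7, 0], [0, 6.7, 0], [0, 6.7, 0], [0, 6.7, 0], [0, 6.7, 0], [0, 6.7, 0], [0, 6.7, 0], [0, 6.7, 0], [0, 0, 0]], "hand": [0, 0, 0, 0, 0, 0, 0, 0, 0, 0, 0, 0, 0, 0]}}

```text
t: 55.28
tcp_pos: [0.4585, 0.0657, 0.3207]
tool_rot: [0.496, 0.69, 0.306, -0.429]
force: [0.2, -1.6, -2.6]
finger_gap: 0.115
```

```bash
python3 - <<'E'
from kin import *
plan((.611,.222,.27),tilt(PC,-62))
for n in('side','scene'):
  cams.snapshot(n)
  for k in cams.regions_of('insert_a',n)[:3]: print(n,np.round(k['rect']),round(k['score'],2))
E
```

```text
t 55.28 tcp [0.4585 0.0657 0.3207] q [-0.441  0.567  1.75   0.709  1.726 -1.004] F [ 0.2 -1.6 -2.6] gap 0.115
[[-0.14   0.947 -0.288]
 [ 0.423  0.321  0.848]
 [ 0.895 -0.003 -0.445]]
tcp target [0.6261 0.1768 0.2954] | lin(tool now) [  0.8 194.5  57.1] | lin(tool target) [  2.1 194.2  58. ] | rot [-0.3 -1.5 -0.1]
side [153. 113. 182. 183.] 0.88
side [185. 160. 207. 211.] 0.88
scene [274.  73. 288. 124.] 0.67
scene [316. 141. 324. 177.] 0.67
```

{"fn": "drive_tool", "kwargs": {"linear": [[0, 16, 5], [0, 20, 6], [0, 20, 6], [0, 20, 6], [0, 20, 6], [0, 20, 6], [0, 20, 6], [0, 20, 6], [0, 20, 6], [0, 15, 4], [0, 6, 0], [0, 0, 0]], "rot": [[-0.3, -1.5, 0], [0, 0, 0], [0, 0, 0], [0, 0, 0], [0, 0, 0], [0, 0, 0], [0, 0, 0], [0, 0, 0], [0, 0, 0], [0, 0, 0], [0, 0, 0], [0, 0, 0]], "hand": [0, 0, 0, 0, 0, 0, 0, 0, 0, 0, 0, 0]}}

```text
t: 56.48
tcp_pos: [0.6294, 0.1946, 0.3101]
tool_rot: [0.496, 0.713, 0.293, -0.4]
force: [-0.4, 0.8, -1.9]
finger_gap: 0.118
```

```bash
python3 - <<'E'
from kin import *
plan((.611,.222,.14),tilt(PC,-62))
E
```

```text
t 56.48 tcp [0.6294 0.1946 0.3101] q [-0.144  0.733  1.336  0.88   1.673 -0.691] F [-0.4  0.8 -1.9] gap 0.118
[[-0.188  0.942 -0.279]
 [ 0.473  0.335  0.815]
 [ 0.861  0.022 -0.508]]
tcp target [0.6261 0.1768 0.1654] | lin(tool now) [-132.4  -12.2   60. ] | lin(tool target) [-135.2   -8.8   53.9] | rot [-0.4  2.6  1.6]
```

{"fn": "drive_tool", "kwargs": {"linear": [[-10, -3, 4], [-14, -3, 6], [-14, -3, 6], [-14, 0, 6], [-14, 0, 6], [-14, 0, 6], [-14, 0, 6], [-14, 0, 6], [-12, 0, 4], [-8, 0, 2], [0, 0, 0]], "rot": [[-0.4, 2.6, 1.6], [0, 0, 0], [0, 0, 0], [0, 0, 0], [0, 0, 0], [0, 0, 0], [0, 0, 0], [0, 0, 0], [0, 0, 0], [0, 0, 0], [0, 0, 0]], "hand": [0, 0, 0, 0, 0, 0, 0, 0, 0, 0, 0]}}

```text
t: 57.4
tcp_pos: [0.6233, 0.1769, 0.1684]
tool_rot: [0.499, 0.699, 0.3, -0.415]
force: [-1.3, -0.4, -2.8]
finger_gap: 0.119
```

```bash
python3 - <<'E'
from kin import *
plan((.611,.222,.121),tilt(PC,-62))
for n in('side','scene'):
  cams.snapshot(n)
  for k in cams.regions_of('insert_a',n)[:3]: print(n,np.round(k['rect']),round(k['score'],2))
E
```

```text
t 57.4 tcp [0.6233 0.1769 0.1684] q [-0.177  0.928  1.4    0.882  1.552 -0.886] F [-1.3 -0.4 -2.8] gap 0.119
[[-0.158  0.947 -0.28 ]
 [ 0.449  0.321  0.834]
 [ 0.88   0.006 -0.476]]
tcp target [0.6261 0.1768 0.1464] | lin(tool now) [-19.9   2.5   9.6] | lin(tool target) [-19.9   2.6   9.5] | rot [-0.   0.4  0.4]
side [184. 159. 209. 210.] 0.87
side [222. 122. 235. 179.] 0.63
side [350. 380. 424. 417.] 0.62
scene [348. 152. 359. 187.] 0.71
scene [162. 235. 242. 295.] 0.27
```

{"fn": "drive_tool", "kwargs": {"linear": [[-6, 0, 3.2], [-5, 0, 2.6], [-3, 0, 1.6], [-2, 0, 1], [-1, 0, 0.5]], "rot": [[0, 0.4, 0.4], [0, 0, 0], [0, 0, 0], [0, 0, 0], [0, 0, 0]], "hand": [0, 0, 0, 0, 0]}}

```text
t: 58.02
tcp_pos: [0.6254, 0.1777, 0.1539]
tool_rot: [0.499, 0.698, 0.303, -0.415]
force: [0.2, -0.3, -2.9]
finger_gap: 0.119
```

{"fn": "drive_tool", "kwargs": {"linear": [[-1.8, 0, 0.9], [-1.5, 0, 0.8]], "rot": [[0, 0, 0], [0, 0, 0]], "hand": [0, 0]}}

```text
t: 58.18
tcp_pos: [0.6255, 0.1777, 0.15]
tool_rot: [0.498, 0.698, 0.303, -0.415]
force: [-0.4, 0.7, -1.7]
finger_gap: 0.117
```

{"fn": "drive_tool", "kwargs": {"linear": [[-1.8, 0, 0.9], [-1.5, 0, 0.8], [-1, 0, 0.5]], "rot": [[0, 0, 0], [0, 0, 0], [0, 0, 0]], "hand": [0, 0, 0]}}

```text
t: 58.43
tcp_pos: [0.6256, 0.1777, 0.1447]
tool_rot: [0.498, 0.698, 0.303, -0.415]
force: [-0.4, 0.4, -2.5]
finger_gap: 0.113
```

{"fn": "drive_tool", "kwargs": {"linear": [[-1, 0, 0.5], [-1, 0, 0.5]], "rot": [[0, 0, 0], [0, 0, 0]], "hand": [0, 0]}}

```text
t: 58.6
tcp_pos: [0.6257, 0.1776, 0.1422]
tool_rot: [0.498, 0.698, 0.304, -0.415]
force: [0.6, -0.3, -2.7]
finger_gap: 0.115
```

```bash
python3 - <<'E'
from kin import *
plan((.611,.222,.121),tilt(PC,-62))
E
```

```text
t 58.6 tcp [0.6257 0.1776 0.1422] q [-0.177  0.97   1.393  0.889  1.53  -0.916] F [ 0.6 -0.3 -2.7] gap 0.115
[[-0.159  0.948 -0.277]
 [ 0.444  0.319  0.837]
 [ 0.882  0.01  -0.471]]
tcp target [0.6261 0.1768 0.1464] | lin(tool now) [ 3.2  0.2 -2.8] | lin(tool target) [ 3.2  0.1 -2.8] | rot [0.2 0.1 0.6]
```

{"fn": "drive_tool", "kwargs": {"linear": [[-1, 0, 0.5], [-1, 0, 0.5], [-1, 0, 0.5]], "rot": [[0, 0, 0], [0, 0, 0], [0, 0, 0]], "hand": [0, 0, 0]}}

```text
t: 58.85
tcp_pos: [0.6258, 0.1777, 0.1391]
tool_rot: [0.498, 0.698, 0.304, -0.415]
force: [-0.3, -0.8, 2.7]
finger_gap: 0.12
```

```bash
python3 - <<'E'
from kin import *
st()
E
```

```text
t 58.85 tcp [0.6258 0.1777 0.1391] q [-0.177  0.975  1.392  0.89   1.528 -0.92 ] F [-0.3 -0.8  2.7] gap 0.12
[[-0.159  0.948 -0.277]
 [ 0.443  0.319  0.838]
 [ 0.883  0.011 -0.47 ]]
```

{"fn": "drive_tool", "kwargs": {"linear": [[-0.8, 0, 0.4], [0, 0, 0], [0, 0, 0], [0, 0, 0], [0, 0, 0], [0, 0, -8], [0, 0, -20], [0, 0, -25], [0, 0, -25], [0, 0, -25], [0, 0, -25], [0, 0, -15], [0, 0, 0]], "rot": [[0, 0, 0], [0, 0, 0], [0, 0, 0], [0, 0, 0], [0, 0, 0], [0, 0, 0], [0, 0, 0], [0, 0, 0], [0, 0, 0], [0, 0, 0], [0, 0, 0], [0, 0, 0], [0, 0, 0]], "hand": [0, 30, 30, 30, 30, 30, 40, 40, 40, 40, 40, 40, 40]}}

```text
t: 59.93
tcp_pos: [0.6672, 0.0515, 0.2108]
tool_rot: [0.497, 0.698, 0.304, -0.417]
force: [0.5, 0.0, 0.1]
finger_gap: 0.469
```

```bash
python3 - <<'E'
from kin import *
st(); I={}
for n in('side','scene'):
  I[n]=cams.snapshot(n)
  for l,z in(('insert_a',.148),('hood',0),('pin',.009),('jar',0),('brush',.01)):
    for k in cams.spot_point(l,n)[:2]: print(n,l,np.round(k['at']),round(k['score'],2),np.round(ray(n,k['at'],z),3))
  for k in cams.regions_of('insert_a',n)[:3]: print(n,np.round(k['rect']),round(k['score'],2))
  print(proj(n,[[x,y,h] for x,y in((.512,.194),(.611,.223)) for h in(.012,.148)]).round().tolist())
cv2.imwrite('pics/f1.png',np.hstack([cv2.resize(I['scene'],(400,300)),cv2.resize(I['side'],(400,300))])[:,:,::-1])
E
```

```text
t 59.93 tcp [0.6672 0.0515 0.2108] q [-0.335  0.928  1.228  0.794  1.764 -0.844] F [0.5 0.  0.1] gap 0.469
[[-0.159  0.947 -0.28 ]
 [ 0.44   0.322  0.839]
 [ 0.884  0.01  -0.467]]
side insert_a [225. 132.] 0.77 [0.613 0.239 0.148]
side insert_a [187. 161.] 0.75 [0.504 0.194 0.148]
side pin [233. 364.] 0.69 [ 0.403 -0.165  0.009]
side jar [318. 214.] 0.73 [0.73  0.048 0.   ]
side [189. 159. 206. 211.] 0.94
side [221. 130. 241. 190.] 0.75
side [290. 282. 379. 389.] 0.45
[[199.0, 207.0], [191.0, 160.0], [232.0, 183.0], [228.0, 136.0]]
scene insert_a [324. 140.] 0.83 [0.521 0.192 0.148]
scene insert_a [356. 159.] 0.8 [0.612 0.221 0.148]
scene hood [ 97. 294.] 0.68 [ 0.51  -0.445  0.   ]
scene pin [178. 202.] 0.48 [ 0.389 -0.172  0.009]
scene jar [319. 261.] 0.88 [0.729 0.038 0.   ]
scene brush [293. 293.] 0.94 [ 0.765 -0.066  0.01 ]
scene brush [ 95. 293.] 0.3 [ 0.511 -0.446  0.01 ]
scene [316. 140. 324. 174.] 0.82
scene [345. 156. 360. 197.] 0.78
[[319.0, 171.0], [323.0, 138.0], [349.0, 191.0], [357.0, 159.0]]
```

View pics/f1.png

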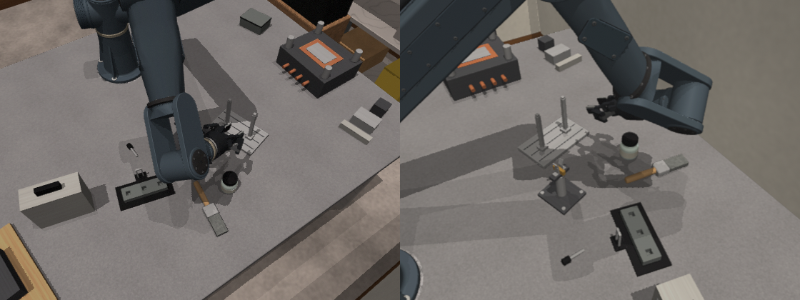

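Both inserts stand tip up on the plate, all three wells are empty, and the pin, hood, jar and brush are in place. I move clear, re-check and hand in.

{"fn": "drive_tool", "kwargs": {"linear": [[18, 0, -9], [18, 0, -9], [18, 0, -9], [0, 0, 0], [0, 0, 0], [0, 0, 0]], "rot": [[0, 0, 0], [0, 0, 0], [0, 0, 0], [0, 0, 0], [0, 0, 0], [0, 0, 0]], "hand": [40, 40, 40, 40, 40, 40]}}

```text
t: 61.13
tcp_pos: [0.6644, 0.0564, 0.2726]
tool_rot: [0.496, 0.698, 0.302, -0.42]
force: [0.1, -0.3, 0.2]
finger_gap: 0.471
```

```bash
python3 - <<'E'
from kin import *
s,_=st(); print(np.round(s['qd'],3)); ok=[]
for n in('side','scene'):
  cams.snapshot(n)
  r=[k for k in cams.regions_of('insert_a',n) if k['score']>.6]; print(n,[np.round(k['rect']).tolist() for k in r]); ok.append(len(r)>=2)
print(ok)
if all(ok): print(order.sign_off())
E
```

```text
t 61.13 tcp [0.6644 0.0564 0.2726] q [-0.329  0.848  1.217  0.811  1.83  -0.772] F [ 0.1 -0.3  0.2] gap 0.471
[[-0.156  0.946 -0.286]
 [ 0.438  0.325  0.838]
 [ 0.885  0.005 -0.465]]
[-0.001 -0.001  0.011 -0.014 -0.011 -0.002]
side [[187.0, 160.0, 209.0, 209.0], [222.0, 131.0, 239.0, 184.0]]
scene [[322.0, 139.0, 325.0, 172.0]]
[True, False]
```

```bash
python3 - <<'E'
from kin import *
print(proj('scene',[[.611,.223,.148]])); cams.snapshot('scene'); print([(np.round(k['at']),round(k['score'],2)) for k in cams.spot_point('insert_a','scene')[:3]])
print(order.sign_off())
E
```

```text
[[356.94568398 158.79935202]]
[(array([356., 161.]), 0.59), (array([324., 141.]), 0.54)]
the job is handed in; nothing more can be done
None
```

The job is done and handed in at about 61 s of the 210 s allowed. The sign-off gives no verdict, so the points below come from my own checks.

- **Pin:** pulled out of the staple and lying on the bench at about (0.40, -0.165).
- **Hood:** lifted straight up and stood upright at about (0.51, -0.445), roughly 0.25 m from the case.
- **Inserts:** only two were present. Each was laid in the spring clip, let go, taken again from the tip side and stood on its heel on the plate, at about (0.512, 0.194) and (0.611, 0.222).
- **Jar and brush:** their detected positions agree with the start to about 1 cm; the robot never went near the bench there.

**Last checks:** the side and scene pictures showed both inserts upright on the plate, all three wells empty, and the robot touching nothing.

**Disagreements:**
- In the final check the scene camera's region detector found only one of the two inserts. A second scene query, just before the hand-in, found both at the expected pixels, with middling scores of 0.59 and 0.54.
- The side and scene cameras differ by up to 2 cm on the standing inserts' positions.

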